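# Fetch the tin from behind the display and rebuild the display

### The job

A customer wants the low aluminium tin that is boxed in on the oak display board: first move the bottle, the jar and the carton from around it onto the long plywood side tray, and when all three stand there put the tin in the middle of the small dark steel order tray. Only then put bottle, jar and carton back, each on the very cork pad it came from, centred as it stood. Keep everything upright and set it down rather than dropping it, and leave the plant, the white tub and the bell where they are.

Things in the scene. Friction and masses are not known exactly. Their poses are not given: they have to be found in the camera images.
- bottle_center (a point): slim round amber glass bottle with a black cap: body 46 mm across up to 70 mm high, then a narrowing shoulder and a 31 mm cap, 100 mm high over all, about 0.2 kg. Point: its centre, half-way up (50 mm above its underside); z up along the bottle.
- jar_center (a point): wide round amber glass jar with a brass-coloured lid: body 62 mm across up to 70 mm high, lid 58 mm across, 92 mm high over all, about 0.3 kg. Point: its centre, half-way up (46 mm above its underside); z up.
- carton_center (a point): upright square carton of brown cardboard, 48 x 48 mm and 95 mm high, about 0.15 kg. Point: its centre, half-way up (47.5 mm above its underside); z up, x and y square to its sides.
- tin_center (a point): low round aluminium tin with a paper disc on the lid, 64 mm across and 34 mm high, 0.12 kg; it stands on the display board with bottle, jar and carton close around it on three sides. Point: its centre, half-way up (17 mm above its underside); z up.
- riser: fixed oak display board, 170 mm along its x, 240 mm along its y, 30 mm thick, with four flush round cork pads 68 mm across. Origin at the centre of its underside, z up, its top 30 mm above. Pads at (x, y) = (36, 0) mm, where the tin stands, and (36, 75), (36, -75) and (-42, 0) mm, where bottle, jar and carton stand, in an order that changes from start to start.
- hold_in (a point): side tray: fixed long plywood tray, 300 mm along its x, 140 mm along its y, 16 mm high, walls and floor 5 mm thick. Point: centre of its inner floor, 5 mm above the table; z up. It has room for bottle, jar and carton in a row along x (for example 95 mm apart). It lies to the left or the right of the display board.
- order_in (a point): order tray: fixed small tray of dark steel, 170 mm along its x, 140 mm along its y, 16 mm high, walls and floor 5 mm thick. Point: centre of its inner floor, 5 mm above the table; z up. It lies on the other side of the display board from the side tray.
- plant_center (a point): bystander: terracotta pot of grass, pot 92 mm across and 75 mm high, grass to about 175 mm, loose, on the table beyond the display board. Point: 75 mm above its underside.
- tub_center (a point): bystander: large white plastic tub with lid, 100 mm across, 108 mm high, loose, on the table beyond the display board. Point: half-way up, 54 mm.
- bell_center (a point): bystander: steel counter bell on a black foot, 72 mm across, 52 mm high, loose, on the table between the robot and the display board. Point: half-way up, 26 mm.

How it is judged:
By the outcome, as a careful person would: the job done as asked, in the order asked, and still so for the second after the job is handed in, with the robot touching nothing.
It also fails if it takes over 138 s, if anything falls off the work surface, if the arm or the gripper's body presses on something with over 40 N, if the wrist force passes 120 N, or if a joint passes its speed limit or range.

### The arm

A 6-joint arm with a two-finger parallel gripper is mounted at the origin on the work surface. World frame = base frame: x ahead of the robot, y to its left, z up, the work surface at z = 0. Lengths are in m, angles in rad, forces in N, time in s.
With the tool pointing down it reaches from about 0.225 to 0.725 m from the base axis. Payload 3.1 kg.
Tool frame: the origin (TCP) lies at the very end of the fingers, on their centre line; the grasp point (between the pads) lies 19 mm behind it; z points along the fingers, y is the line along which they close (so a half turn about z gives the same grasp; the last joint's range is limited). The gripper opens to 85 mm and grips with 20 to 120 N. Pads are 22 mm wide; open, the fingers measure 114 mm over their backs; the gripper's body (76 mm by 85 mm) begins 54 mm behind the grasp point. The pads swing forward as they close: fully open they stand 13 mm farther back than shut.
Start: joints at [-0.128, 0.048, 0.099, 1.622, 0, 1.443], TCP at [0.525, -0, 0.196] pointing down, gripper open.
Joint ranges: [-2.91, 2.91], [-0.99, 1.94], [-1.21, 1.42], [-2.12, 2.29], [-1.49, 1.47], [-3.14, 3.14]. Speed limits (rad/s): [2.79, 2.79, 3.14, 3.14, 3.14, 3.14].

### API

Orientations are given as [roll, pitch, yaw] about the fixed x, y, z axes, in that order (R = Rz(yaw) Ry(pitch) Rx(roll)).
In Python, from plant import robot gives the robot as it stands.
- The arm moves only by the tool drive_tool, never from a script. Its argument "rows" is a list of rows, each a list of 3 entries, a list of its own where there are three numbers: the shift along the tool's x, y, z scaled (see below), then the turn, a rotation vector about the tool's x, y, z scaled (see below), then the gripper command: -1 is shut, 1 is fully open, values between are in proportion. In form: [[[x, y, z], [wx, wy, wz], gripper], ...]. A call has 1 to 5 rows; each row shifts and turns the commanded pose from where the row before left it, along the tool's axes as they then stand; what a row does not reach is not made up. The controller multiplies each number of a shift by 0.02 m and each number of a turn by 6 degrees. A row lasts 1/12 s, in which the tool goes at most 41.7 mm and 7.16 degrees, less where a joint would pass 70% of its speed; a pose out of reach is approached as far as the arm can. A call with a number of a shift or a turn outside -1 to 1 is refused whole. A call with a gripper value outside its range is refused whole. The fingers move at their own pace and stop on an object; "force" is the grip in N (left out, the last holds). Time passes only in rows, so rows that do not move let the fingers close. It gives the time, the measured TCP pose, the force, the opening and the grip force at its end, in the units of the state.
- robot.get_obs(): the state, without advancing time (a new reading comes with each control period).
- robot.snapshot(name): name is "scene" or "side" or "wrist"; returns the picture (400x640x3 uint8, blue, green, red); there is no depth.
- robot.camera_model(name): a dict with "K" (3x3 intrinsics, pixels), "k1" (the pictures are not rectified: a ray, as slopes to the right and down, at radius r is drawn at 1 + k1 r^2 times it, then the intrinsics apply), "cam_to_world" (4x4, takes a point from camera to world coordinates); the wrist camera has in their place "hand_eye" (4x4, takes a point from camera to tool coordinates, whose origin is the TCP and whose axes are the flange's). Camera axes: x right, y up, looking along -z (the intrinsics and any distortion apply to the point x, -y, -z); pixel columns grow to the right and rows downward; lengths in m; the calibration is good to about 2 mm. A picture is of the moment at which its call begins: read the wrist's pose just before it. camera_model takes no time and is no camera call.
- robot.close_job(): hands the job in; it is judged then, once.
Trained networks look in the newest picture that a camera, given by its name, has taken for a name from the list of things; names that differ only in an ending like _2 or _b are one class to them, and where a whole thing is asked for, a point or a joint stands for the part that bears it (a point fixed in the world has none). Each returns a list of dicts, best first, with "p" (0 to 1); they miss things now and then, are a little off and sometimes report something else, mostly with a low value. They report only what shows in the picture. A call takes as long as a camera call.
- robot.recognise(thing, camera): "centre" ([column, row] in pixels, amid what is visible of it).
- robot.masks_of(thing, camera): "mask" (400x640 bool, what is visible of it) and "centre" ([column, row] in pixels, amid what is visible of it).
- robot.spot_point(thing, camera): "centre" ([column, row] in pixels: a listed point, or the origin of a listed thing).
The state is a dict: "time": time; "joint_pos": joint angles; "dq": joint speeds; "joint_torque": joint torques, N m; "tcp_pos": TCP position; "eef_rot": TCP orientation; "contact_force": force on the tool from outside, world axes, zero at the start; "moment": the same for the moment, N m; "gripper_width": finger opening in m; "grip_force": force on a finger pad.
Only numpy, scipy, OpenCV 4.12 (cv2) and the standard library are available. Lean on these libraries where they do the work, as an engineer would, in place of code of your own. Each camera call takes 0.05 s, during which the arm holds its last target. There are 200 camera calls.

## Working session

There is one attempt and no reset: what is moved stays moved. The work goes in short steps, Python scripts to look and compute and a tool call to move; the robot and the scene stay as the last step left them, time stands still between calls to the robot, and variables do not carry over. Pictures are saved under pics/ and viewed, at most 14 in all, crops included, and the job is handed in when it is done.

Besides the shell and the picture viewer there is one more tool, called after "Call:" as name([rows], argument=value, ...), one row to a line, values as JSON. drive_tool: Moves the arm, as the interface text tells. Shifts and turns lie within -1 to 1; 1 stands for 0.02 m of shift or 6 degrees of turn. Its arguments: {"type":"object","properties":{"rows":{"type":"array"},"force":{"type":"number"}},"required":["rows"]}

```bash
ls; mkdir -p pics
cat > h.py <<'E'
import numpy as np, cv2
from scipy.spatial.transform import Rotation as R
from plant import robot
def cam(name):
    m=robot.camera_model(name); K=np.array(m["K"]); k1=m["k1"]
    if name=="wrist":
        o=robot.get_obs(); T=np.eye(4); T[:3,:3]=R.from_euler('xyz',o["eef_rot"]).as_matrix(); T[:3,3]=o["tcp_pos"]
        C=T@np.array(m["hand_eye"])
    else: C=np.array(m["cam_to_world"])
    return K,k1,C
def at_z(c,px,z):
    K,k1,C=c
    u=cv2.undistortPoints(np.array([[px]],float),K,np.array([k1,0,0,0.]))[0,0]
    # cv2 k1 model: x*(1+k1 r^2)
    d=C[:3,:3]@np.array([u[0],-u[1],-1]); p=C[:3,3]
    return p+d*(z-p[2])/d[2]
def proj(c,P):
    K,k1,C=c; q=np.linalg.inv(C)@np.append(P,1); x=q[0]/-q[2]; y=-q[1]/-q[2]; s=1+k1*(x*x+y*y)
    return (K@np.array([x*s,y*s,1]))[:2]
E
python3 - <<'E'
from h import *
o=robot.get_obs(); print(o)
Z=dict(bottle_center=.08,jar_center=.076,carton_center=.0775,tin_center=.047,riser=0,hold_in=.005,order_in=.005,plant_center=.075,tub_center=.054,bell_center=.026)
for n in ["scene","side","wrist"]:
    im=robot.snapshot(n); cv2.imwrite(f"pics/{n}0.png",im); c=cam(n)
    print(n,np.round(c[2][:3,3],3))
    if n=="wrist": continue
    for t,z in Z.items():
        for r in robot.spot_point(t,n)[:2]:
            print(t,np.round(r["centre"]),round(r["p"],2),np.round(at_z(c,r["centre"],z),3))
E
```

```text
pics
{'time': 0.0, 'joint_pos': array([-1.27831507e-01,  4.87357987e-02,  9.75979194e-02,  1.62201640e+00,
       -3.32890320e-05,  1.44300050e+00]), 'dq': array([-0.00042264, -0.00082581,  0.00044395, -0.00100301,  0.0011533 ,
        0.00102303]), 'joint_torque': array([ 2.96208136e-04, -3.38780022e+01,  3.20016932e+01,  2.03766406e-02,
       -2.11149008e-04,  6.20949692e-06]), 'tcp_pos': array([5.24298174e-01, 4.92720276e-05, 1.94325097e-01]), 'eef_rot': array([-3.13924969e+00, -2.67499377e-04,  1.57076037e+00]), 'contact_force': array([ 0.23781422,  0.11504033, -0.45732829]), 'moment': array([-0.00927814, -0.04408238, -0.03595213]), 'grip_force': 0.0, 'gripper_width': 0.08489477022540619}
scene [1.061 0.15  0.8  ]
bottle_center [338. 219.] 0.68 [0.628 0.076 0.08 ]
jar_center [273. 208.] 0.82 [ 0.642 -0.072  0.076]
carton_center [308. 185.] 0.63 [ 0.559 -0.016  0.078]
tin_center [303. 222.] 0.59 [ 0.639 -0.002  0.047]
riser [306. 216.] 0.93 [ 0.594 -0.011  0.   ]
hold_in [208. 154.] 0.72 [ 0.491 -0.322  0.005]
order_in [451. 212.] 0.65 [0.479 0.329 0.005]
plant_center [198. 230.] 0.72 [ 0.742 -0.205  0.075]
tub_center [197. 230.] 0.7 [ 0.735 -0.216  0.054]
bell_center [364. 145.] 0.66 [0.35  0.075 0.026]
bell_center [275. 208.] 0.3 [ 0.611 -0.082  0.026]
side [0.299 0.482 0.719]
bottle_center [275. 214.] 0.79 [0.623 0.069 0.08 ]
jar_center [299. 164.] 0.93 [ 0.653 -0.081  0.076]
carton_center [322. 201.] 0.78 [ 0.557 -0.006  0.078]
tin_center [288. 200.] 0.77 [0.636 0.002 0.047]
riser [301. 218.] 0.93 [ 0.605  0.001 -0.   ]
riser [321. 200.] 0.51 [ 0.59  -0.066  0.   ]
hold_in [402. 146.] 0.69 [ 0.488 -0.32   0.005]
order_in [270. 376.] 0.71 [0.485 0.325 0.005]
plant_center [180. 243.] 0.68 [0.751 0.21  0.075]
tub_center [295. 128.] 0.72 [ 0.736 -0.207  0.054]
wrist [0.524 0.069 0.374]
```

```bash
python3 -c "
import cv2,numpy as np
a=[cv2.imread(f'pics/{n}0.png') for n in ('scene','side')]
cv2.imwrite('pics/both0.png',cv2.resize(np.vstack(a),(480,600),interpolation=cv2.INTER_AREA))"
```

```text
(no output)
```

View pics/scene0.png

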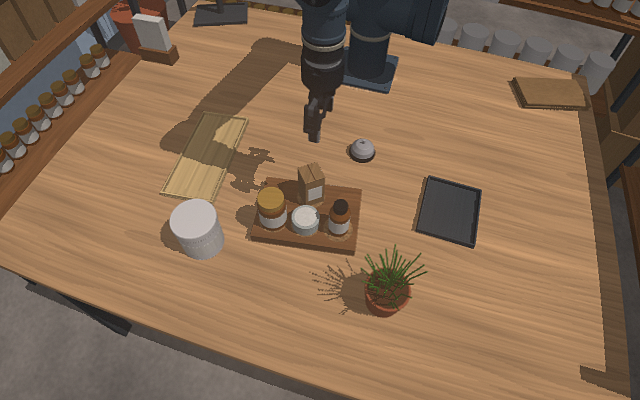

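View pics/wrist0.png

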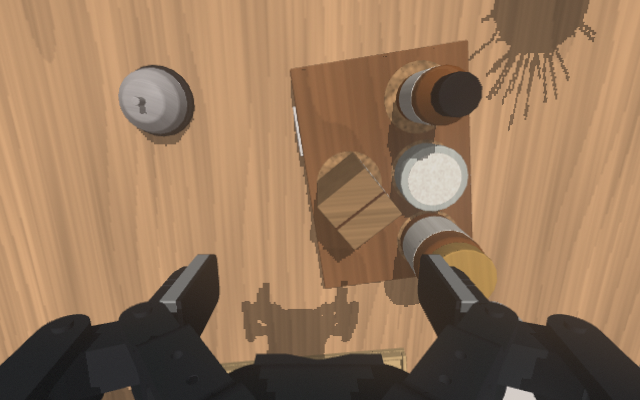

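Run:
```python
from h import *
c=cam("wrist")
P={}
for n,px,z in [("TL",(290.5,69.5),.03),("TR",(467,41),.03),("BL",(323.5,289),.03),("cap",(457,94),.13),("tin",(431,177),.064),("carA",(318,207),.125),("carC",(401,209),.125),("carB",(352,251),.125)]:
    P[n]=at_z(c,px,z); print(n,np.round(P[n],4))
print(np.linalg.norm(P["TL"]-P["TR"]),np.linalg.norm(P["TL"]-P["BL"]))
for t in ["hold_in","order_in"]:
  for n in ["scene","side"]:
    r=robot.masks_of(t,n)
    if not r: print("none");continue
    m=r[0]["mask"].astype(np.uint8); k=max(cv2.findContours(m,0,1)[0],key=cv2.contourArea)[:,0,:]
    cc=cam(n); w=np.array([at_z(cc,p,.012)[:2] for p in k],np.float32)
    print(t,n,r[0]["p"],[np.round(v,3) for v in cv2.minAreaRect(w)])
im=cv2.imread("pics/wrist0.png"); cv2.imwrite("pics/w0c.png",cv2.resize(im[130:330,280:520],None,fx=3,fy=3,interpolation=cv2.INTER_CUBIC))
for t in ["carton_center","jar_center"]:
    r=robot.masks_of(t,"wrist"); 
    if r: print(t,r[0]["p"],r[0]["centre"])
```

```text
TL [0.4971 0.101  0.03  ]
TR [0.6625 0.1254 0.03  ]
BL [ 0.5297 -0.1357  0.03  ]
cap [0.6196 0.0758 0.13  ]
tin [0.6298 0.0033 0.064 ]
carA [ 0.5235 -0.0075  0.125 ]
carC [ 0.588  -0.0091  0.125 ]
carB [ 0.5509 -0.0447  0.125 ]
0.16720927709584554 0.2389162570041159
hold_in scene 0.67 [array([ 0.495, -0.322]), array([0.311, 0.147]), np.float64(5.485)]
hold_in side 0.71 [array([ 0.456, -0.322]), array([0.223, 0.158]), np.float64(4.276)]
order_in scene 0.55 [array([0.478, 0.322]), array([0.142, 0.182]), np.float64(88.253)]
order_in side 0.67 [array([0.477, 0.324]), array([0.144, 0.174]), np.float64(88.14)]
carton_center 0.84 [354.9, 201.7]
jar_center 0.89 [446.5, 245.4]
```

View pics/w0c.png

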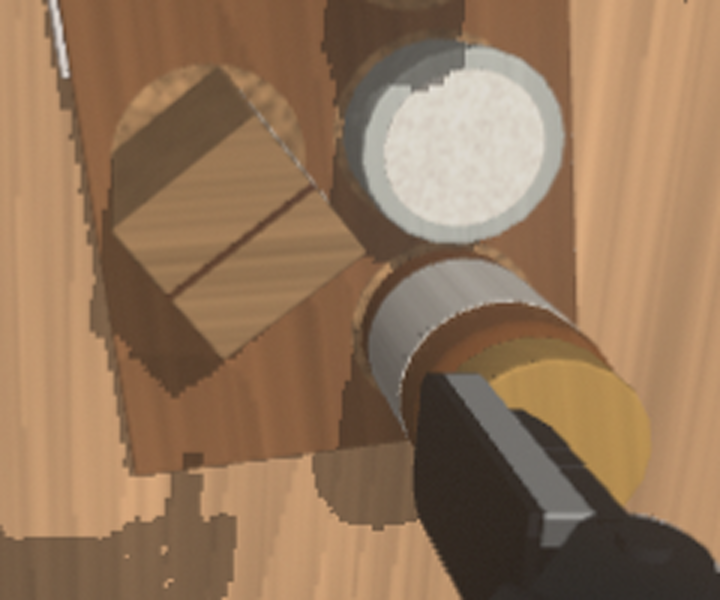

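Call:
drive_tool([
  [[-0.62, 0.98, 0], [0, 0, 0], 1],
  [[-0.62, 0.98, 0], [0, 0, 0], 1],
  [[-0.62, 0.98, 0], [0, 0, 0], 1],
  [[-0.62, 0.98, 0], [0, 0, 0], 1],
  [[-0.62, 0.98, 0], [0, 0, 0], 1],
], force=40)

```text
time: 1.87
tcp_pos: [0.6238, -0.0626, 0.1954]
eef_rot: [-3.142, -0.0, 1.571]
contact_force: [0.6, 0.3, 0.6]
gripper_width: 0.0858
grip_force: 0.0
```

Call:
drive_tool([
  [[-0.62, 0.98, 0], [0, 0, 0], 1],
  [[0, 0, 0.6], [0, 0, 0], 1],
  [[0, 0, 0.6], [0, 0, 0], 1],
  [[0, 0, 0], [0, 0, 0], 1],
])

```text
time: 2.2
tcp_pos: [0.6415, -0.0745, 0.1678]
eef_rot: [-3.136, -0.001, 1.57]
contact_force: [-1.3, 1.3, 0.1]
gripper_width: 0.0853
grip_force: 0.0
```

Call:
drive_tool([
  [[0, 0, 1], [0, 0, 0], 1],
  [[0, 0, 1], [0, 0, 0], 1],
  [[0, 0, 1], [0, 0, 0], 1],
  [[0, 0, 1], [0, 0, 0], 1],
  [[0, 0, 0.6], [0, 0, 0], 1],
])

```text
time: 2.62
tcp_pos: [0.6413, -0.0739, 0.0776]
eef_rot: [-3.139, -0.001, 1.571]
contact_force: [-0.8, -0.2, -0.7]
gripper_width: 0.0853
grip_force: 0.0
```

Call:
drive_tool([
  [[0, 0, 0.6], [0, 0, 0], 1],
  [[0, 0, 0.1], [0, 0, 0], 1],
  [[0, 0, 0], [0, 0, 0], 0.2],
  [[0, 0, 0], [0, 0, 0], 0.2],
  [[0, 0, 0], [0, 0, 0], 0],
])

```text
time: 3.03
tcp_pos: [0.6444, -0.0747, 0.0679]
eef_rot: [3.137, 0.001, 1.571]
contact_force: [0.6, -0.8, -3.4]
gripper_width: 0.0566
grip_force: 43.1
```

Call:
drive_tool([
  [[0, 0, 0], [0, 0, 0], 0],
  [[0, 0, 0], [0, 0, 0], 0],
  [[0, 0, 0], [0, 0, 0], 0],
  [[0, 0, 0], [0, 0, 0], 0],
])

```text
time: 3.37
tcp_pos: [0.6443, -0.0748, 0.0677]
eef_rot: [3.137, 0.001, 1.571]
contact_force: [2.2, -0.7, 5.9]
gripper_width: 0.056
grip_force: 43.9
```

Call:
drive_tool([
  [[0, 0, 0], [0, 0, 0], 1],
  [[0, 0, 0], [0, 0, 0], 1],
  [[0, 0, 0], [0, 0, 0], 1],
  [[0, 0, 0.25], [0, 0, 0], 1],
  [[0, 0, 0.25], [0, 0, 0], 1],
])

```text
time: 3.78
tcp_pos: [0.6423, -0.0744, 0.0548]
eef_rot: [-3.141, -0.0, 1.571]
contact_force: [0.1, -0.4, 0.0]
gripper_width: 0.0853
grip_force: 0.0
```

Call:
drive_tool([
  [[0, 0, 0.05], [0, 0, 0], 1],
  [[0, 0, 0], [0, 0, 0], 0.2],
  [[0, 0, 0], [0, 0, 0], 0.2],
  [[0, 0, 0], [0, 0, 0], 0],
  [[0, 0, 0], [0, 0, 0], 0],
])

```text
time: 4.2
tcp_pos: [0.6435, -0.0745, 0.0552]
eef_rot: [3.14, 0.0, 1.571]
contact_force: [1.9, -0.2, 0.9]
gripper_width: 0.0589
grip_force: 43.5
```

Call:
drive_tool([
  [[0, 0, -0.5], [0, 0, 0], 0],
  [[0, 0, -1], [0, 0, 0], 0],
  [[0, 0, -1], [0, 0, 0], 0],
  [[0, 0, -1], [0, 0, 0], 0],
  [[0, -0.4, -1], [0, 0, 0], 0],
])

```text
time: 4.62
tcp_pos: [0.6343, -0.0743, 0.1443]
eef_rot: [-3.14, -0.0, 1.571]
contact_force: [0.1, 0.3, -3.5]
gripper_width: 0.0589
grip_force: 44.2
```

Call:
drive_tool([
  [[-0.7, -0.6, 0], [0, 0, 0], 0],
  [[-1, -0.6, 0], [0, 0, 0], 0],
  [[-1, -0.6, 0], [0, 0, 0], 0],
  [[-1, -0.6, 0], [0, 0, 0], 0],
  [[-1, 0, 0], [0, 0, 0], 0],
])

```text
time: 5.03
tcp_pos: [0.5832, -0.1686, 0.1442]
eef_rot: [-3.137, -0.001, 1.571]
contact_force: [-0.1, 0.3, -3.0]
gripper_width: 0.0591
grip_force: 44.3
```

Call:
drive_tool([
  [[-1, 0, 0], [0, 0, 0], 0],
  [[-1, 0, 0], [0, 0, 0], 0],
  [[-1, 0, 0], [0, 0, 0], 0],
  [[-1, 0, 0], [0, 0, 0], 0],
  [[-1, 0, 0], [0, 0, 0], 0],
])

```text
time: 5.45
tcp_pos: [0.5854, -0.2689, 0.1438]
eef_rot: [-3.139, -0.001, 1.571]
contact_force: [0.5, -0.8, -4.0]
gripper_width: 0.0587
grip_force: 44.4
```

Call:
drive_tool([
  [[-1, 0, 0], [0, 0, 0], 0],
  [[-1, 0, 0], [0, 0, 0], 0],
  [[-0.2, 0, 0], [0, 0, 0], 0],
  [[0, 0, 0], [0, 0, 0], 0],
])

```text
time: 5.78
tcp_pos: [0.5854, -0.3136, 0.1434]
eef_rot: [-3.139, -0.001, 1.568]
contact_force: [0.2, 0.0, -3.3]
gripper_width: 0.0592
grip_force: 44.4
```

Call:
drive_tool([
  [[0, 0, 1], [0, 0, 0], 0],
  [[0, 0, 1], [0, 0, 0], 0],
  [[0, 0, 1], [0, 0, 0], 0],
  [[0, 0, 1], [0, 0, 0], 0],
  [[0, 0, 0.9], [0, 0, 0], 0],
])

```text
time: 6.2
tcp_pos: [0.5858, -0.3103, 0.0449]
eef_rot: [-3.139, -0.002, 1.572]
contact_force: [1.1, 0.6, -3.7]
gripper_width: 0.0589
grip_force: 44.4
```

Call:
drive_tool([
  [[0, 0, 0.4], [0, 0, 0], 0],
  [[0, 0, 0.2], [0, 0, 0], 0],
  [[0, 0, 0.1], [0, 0, 0], 0],
  [[0, 0, 0], [0, 0, 0], 0],
])

```text
time: 6.53
tcp_pos: [0.587, -0.3122, 0.0332]
eef_rot: [3.141, 0.0, 1.571]
contact_force: [-0.5, 0.4, -2.5]
gripper_width: 0.0587
grip_force: 44.4
```

Call:
drive_tool([
  [[0, 0, 0.08], [0, 0, 0], 0],
  [[0, 0, 0.05], [0, 0, 0], 0],
  [[0, 0, 0], [0, 0, 0], 0],
])

```text
time: 6.78
tcp_pos: [0.5872, -0.3128, 0.0309]
eef_rot: [3.14, 0.001, 1.571]
contact_force: [-0.0, 0.5, -4.2]
gripper_width: 0.059
grip_force: 44.4
```

Call:
drive_tool([
  [[0, 0, 0.05], [0, 0, 0], 0],
  [[0, 0, 0], [0, 0, 0], 0.5],
  [[0, 0, 0], [0, 0, 0], 1],
  [[0, 0, 0], [0, 0, 0], 1],
  [[0, 0, -0.4], [0, 0, 0], 1],
])

```text
time: 7.2
tcp_pos: [0.5857, -0.3119, 0.0359]
eef_rot: [-3.14, -0.001, 1.571]
contact_force: [0.1, 0.1, -0.1]
gripper_width: 0.0853
grip_force: 0.0
```

Call:
drive_tool([
  [[0, 0, -0.8], [0, 0, 0], 1],
  [[0, 0, -1], [0, 0, 0], 1],
  [[0, 0, -1], [0, 0, 0], 1],
  [[0, 0, -1], [0, 0, 0], 1],
  [[0, 0, -1], [0, 0, 0], 1],
])

```text
time: 7.62
tcp_pos: [0.5867, -0.3125, 0.1351]
eef_rot: [3.141, 0.001, 1.571]
contact_force: [0.7, -0.3, -0.5]
gripper_width: 0.0855
grip_force: 0.0
```

Run:
```python
from h import *
o=robot.get_obs(); print(o["tcp_pos"])
im=robot.snapshot("wrist"); cv2.imwrite("pics/w1.png",im); s=robot.snapshot("scene"); cv2.imwrite("pics/s1.png",s)
cv2.imwrite("pics/m1.png",np.hstack([cv2.resize(im,(400,250)),cv2.resize(s[90:290,120:440],(400,250))]))
for t,z in [("jar_center",.051),("bottle_center",.08)]:
  for n in ["scene","side"]:
    r=robot.spot_point(t,n) if n=="scene" else []
    if r: print(t,n,r[0]["p"],at_z(cam(n),r[0]["centre"],z))
```

```text
[ 0.58671396 -0.31252709  0.13505253]
jar_center scene 0.58 [ 0.59007483 -0.30971325  0.051     ]
bottle_center scene 0.64 [0.63163563 0.07576748 0.08      ]
```

View pics/m1.png

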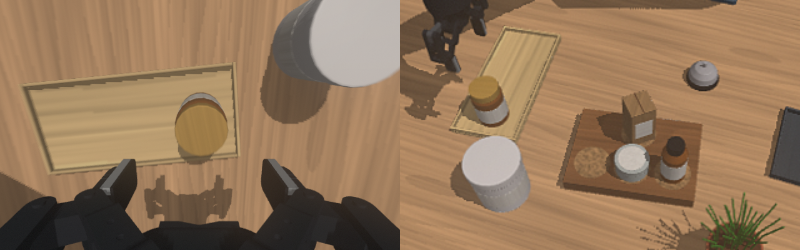

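Call:
drive_tool([
  [[0.5, 0, -1], [0, 0, 0], 1],
  [[1, 0, -1], [0, 0, 0], 1],
  [[1, 0, -0.3], [0, 0, 0], 1],
  [[1, 0, 0], [0, 0, 0], 1],
  [[1, 0, 0], [0, 0, 0], 1],
])

```text
time: 8.23
tcp_pos: [0.5862, -0.2216, 0.1781]
eef_rot: [-3.141, -0.001, 1.57]
contact_force: [0.8, 0.0, -0.0]
gripper_width: 0.0857
grip_force: 0.0
```

Call:
drive_tool([
  [[1, 0, 0], [0, 0, 0], 1],
  [[1, 0, 0], [0, 0, 0], 1],
  [[1, 0, 0], [0, 0, 0], 1],
  [[1, 0, 0], [0, 0, 0], 1],
  [[1, 0.2, 0], [0, 0, 0], 1],
])

```text
time: 8.65
tcp_pos: [0.5891, -0.1212, 0.1771]
eef_rot: [-3.138, -0.001, 1.57]
contact_force: [1.2, 0.8, 0.4]
gripper_width: 0.0851
grip_force: 0.0
```

Call:
drive_tool([
  [[1, 0.3, 0], [0, 0, 0], 1],
  [[1, 0.3, 0], [0, 0, 0], 1],
  [[1, 0.3, 0], [0, 0, 0], 1],
  [[1, 0.3, 0], [0, 0, 0], 1],
  [[1, 0.3, 0], [0, 0, 0], 1],
])

```text
time: 9.07
tcp_pos: [0.6197, -0.0213, 0.1768]
eef_rot: [-3.138, -0.0, 1.571]
contact_force: [0.3, -0.7, -0.6]
gripper_width: 0.0854
grip_force: 0.0
```

Call:
drive_tool([
  [[1, 0, 0], [0, 0, 0], 1],
  [[1, 0, 0], [0, 0, 0], 1],
  [[1, 0, 0], [0, 0, 0], 1],
  [[0.8, 0, 0], [0, 0, 0], 1],
  [[0, 0, 0], [0, 0, 0], 1],
])

```text
time: 9.48
tcp_pos: [0.6194, 0.0568, 0.1769]
eef_rot: [-3.138, -0.002, 1.575]
contact_force: [0.1, -0.4, -0.8]
gripper_width: 0.0849
grip_force: 0.0
```

Call:
drive_tool([
  [[0.88, 0.1, 0], [0, 0, 0], 1],
  [[0, 0, 0.7], [0, 0, 0], 1],
  [[0, 0, 0.8], [0, 0, 0], 1],
  [[0, 0, 0.8], [0, 0, 0], 1],
  [[0, 0, 0.8], [0, 0, 0], 1],
])

```text
time: 9.9
tcp_pos: [0.6218, 0.0704, 0.1148]
eef_rot: [-3.14, 0.001, 1.57]
contact_force: [-0.8, 0.5, 0.4]
gripper_width: 0.0852
grip_force: 0.0
```

Call:
drive_tool([
  [[0, 0, 0.8], [0, 0, 0], 1],
  [[0, 0, 0.8], [0, 0, 0], 1],
  [[0, 0, 0.6], [0, 0, 0], 1],
  [[0, 0, 0.4], [0, 0, 0], 1],
  [[0, 0, 0], [0, 0, 0], 1],
])

```text
time: 10.32
tcp_pos: [0.6204, 0.0707, 0.0616]
eef_rot: [-3.136, 0.0, 1.57]
contact_force: [0.4, -0.0, -0.5]
gripper_width: 0.085
grip_force: 0.0
```

Call:
drive_tool([
  [[0, 0, 0], [0, 0, 0], 0.3],
  [[0, 0, 0], [0, 0, 0], 0],
  [[0, 0, 0], [0, 0, 0], -0.3],
  [[0, 0, 0], [0, 0, 0], -0.3],
  [[0, 0, 0], [0, 0, 0], -0.3],
])

```text
time: 10.73
tcp_pos: [0.6235, 0.0712, 0.0672]
eef_rot: [3.139, -0.0, 1.571]
contact_force: [-4.0, -0.2, 12.4]
gripper_width: 0.0346
grip_force: 34.4
```

Run:
```python
from h import *
o=robot.get_obs(); print({k:np.round(o[k],4) for k in ["tcp_pos","eef_rot","contact_force","moment","gripper_width","grip_force"]})
im=robot.snapshot("side"); s=robot.snapshot("scene")
cv2.imwrite("pics/m2.png",np.hstack([cv2.resize(im[130:270,220:360],(400,400),interpolation=2),cv2.resize(s[130:270,260:400],(400,400),interpolation=2)]))
```

```text
{'tcp_pos': array([0.6235, 0.0712, 0.0672]), 'eef_rot': array([ 3.1388, -0.    ,  1.5709]), 'contact_force': array([-3.969 , -0.1699, 12.3756]), 'moment': array([ 0.0427,  0.8478, -0.0012]), 'gripper_width': np.float64(0.0346), 'grip_force': np.float64(34.3827)}
```

View pics/m2.png

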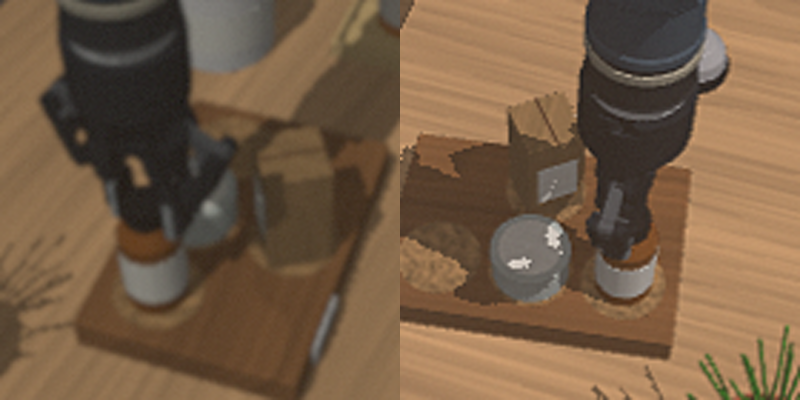

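Call:
drive_tool([
  [[0, 0, 0], [0, 0, 0], 0.6],
  [[0, 0, 0], [0, 0, 0], 0.6],
  [[0.15, 0.05, 0], [0, 0, 0], 0.6],
  [[0, 0, 0.2], [0, 0, 0], 0.6],
  [[0, 0, 0.0], [0, 0, 0], 0.6],
])

```text
time: 11.25
tcp_pos: [0.623, 0.0744, 0.0596]
eef_rot: [-3.14, -0.0, 1.571]
contact_force: [-0.5, -0.5, -1.0]
gripper_width: 0.0678
grip_force: 0.0
```

Call:
drive_tool([
  [[0, 0, 0.15], [0, 0, 0], 0.6],
  [[0, 0, 0], [0, 0, 0], 0.6],
])

```text
time: 11.42
tcp_pos: [0.6229, 0.0742, 0.0567]
eef_rot: [-3.14, 0.0, 1.571]
contact_force: [-0.0, 1.1, -1.0]
gripper_width: 0.0681
grip_force: 0.0
```

Lower a little more with force checks, then look at the wrist view.

Call:
drive_tool([
  [[0, 0, 0.1], [0, 0, 0], 0.6],
  [[0, 0, 0.1], [0, 0, 0], 0.6],
  [[0, 0, 0], [0, 0, 0], 0.6],
])

```text
time: 11.67
tcp_pos: [0.6232, 0.0741, 0.0532]
eef_rot: [-3.141, 0.0, 1.571]
contact_force: [0.3, 0.5, -0.2]
gripper_width: 0.0684
grip_force: 0.0
```

Run:
```python
from h import *
c=cam("wrist"); im=robot.snapshot("wrist"); cv2.imwrite("pics/w3.png",im)
print(c[2])
```

```text
[[ 9.99999167e-01 -3.14315364e-04  1.25187842e-03  6.22134599e-01]
 [-4.17181010e-05  9.61519184e-01  2.74737796e-01  1.43423891e-01]
 [-1.29005943e-03 -2.74737619e-01  9.61518370e-01  2.32122444e-01]
 [ 0.00000000e+00  0.00000000e+00  0.00000000e+00  1.00000000e+00]]
```

View pics/w3.png

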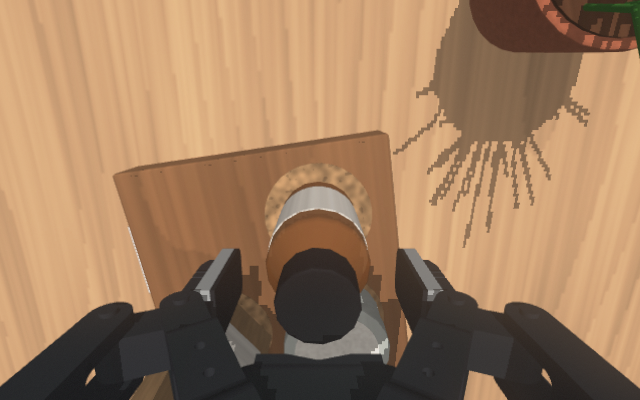

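Run:
```python
from h import *
c=cam("wrist"); T=robot.get_obs()["tcp_pos"]; print(T)
for d in (0,.01,.02,.03,.04): print(d,proj(c,T+[0,0,d]).round(), proj(c,T+[-.034,0.011,d]).round(),proj(c,T+[-.034,-0.011,d]).round())
print(at_z(c,(317,296),.13), at_z(c,(317,218),.03))
for z in (.03,.13): print(z,[proj(c,np.array([.6222,.0743,z])).round()])
```

```text
[0.62328281 0.07413909 0.05347168]
0 [320. 231.] [260. 212.] [262. 249.]
0.01 [321. 238.] [257. 218.] [259. 256.]
0.02 [321. 245.] [253. 225.] [255. 265.]
0.03 [321. 253.] [249. 232.] [252. 274.]
0.04 [321. 263.] [245. 240.] [247. 284.]
[0.62164882 0.07979491 0.13      ] [0.62118457 0.07378427 0.03      ]
0.03 [array([319., 217.])]
0.13 [array([319., 310.])]
```

Run:
```python
from h import *
m=robot.camera_model("wrist"); print(m)
c=cam("wrist"); y=np.deg2rad(8); Rz=np.array([[np.cos(y),-np.sin(y)],[np.sin(y),np.cos(y)]])
f=lambda a,b,z: np.r_[np.array([.597,-.005])+Rz@[a,b],z]
for a,b,z in [(-.085,.12,.03),(.085,.12,.03),(.036,.109,.03),(.002,.075,.03),(.07,.075,.03)]: print(a,b,proj(c,f(a,b,z)).round())
for dx in (-.0155,.0155): print(proj(c,np.array([.6222+dx,.0743,.13])).round())
```

```text
{'K': array([[335.64443297,   0.        , 318.23840808],
       [  0.        , 335.64443297, 200.16422096],
       [  0.        ,   0.        ,   1.        ]]), 'k1': 0.018404227333910315, 'hand_eye': array([[ 5.48121082e-05,  9.61521776e-01,  2.74728722e-01,
         6.92824385e-02],
       [ 9.99999961e-01, -1.28423004e-04,  2.49953514e-04,
        -1.24012340e-03],
       [ 2.75617234e-04,  2.74728697e-01, -9.61521745e-01,
        -1.78912128e-01],
       [ 0.00000000e+00,  0.00000000e+00,  0.00000000e+00,
         1.00000000e+00]])}
-0.085 0.12 [112. 174.]
0.085 0.12 [390. 135.]
0.036 0.109 [311. 165.]
0.002 0.075 [266. 224.]
0.07 0.075 [372. 210.]
[274. 310.]
[363. 310.]
```

Run:
```python
from h import *
T=np.array([.6235,.0712,.0672])
for n in ("scene","side"):
    c=cam(n)
    for d in (0,.015,.03,.045): print(n,d,*[proj(c,T+[s*.022,0,d]).round(1) for s in (-1,1)])
```

```text
scene 0 [339.2 211.9] [333.8 228.2]
scene 0.015 [339.6 208.3] [334.2 224.7]
scene 0.03 [340.  204.5] [334.6 221.1]
scene 0.045 [340.5 200.7] [334.9 217.4]
side 0 [284.2 222.3] [265.7 214.6]
side 0.015 [283.7 217.7] [264.8 209.9]
side 0.03 [283.  212.9] [264.  205.1]
side 0.045 [282.4 208. ] [263.1 200.1]
```

Call:
drive_tool([
  [[0, 0, 0.2], [0, 0, 0], 0.6],
  [[0, 0, 0.15], [0, 0, 0], 0.6],
  [[0, 0, 0.15], [0, 0, 0], 0.6],
  [[0, 0, 0], [0, 0, 0], 0.6],
])

```text
time: 12.05
tcp_pos: [0.6228, 0.0742, 0.0427]
eef_rot: [-3.14, 0.0, 1.571]
contact_force: [-0.8, -0.2, -0.8]
gripper_width: 0.0683
grip_force: 0.0
```

Call:
drive_tool([
  [[0, 0, 0], [0, 0, 0], 0.2],
  [[0, 0, 0], [0, 0, 0], 0],
  [[0, 0, 0], [0, 0, 0], -0.2],
  [[0, 0, 0], [0, 0, 0], -0.2],
  [[0, 0, 0], [0, 0, 0], -0.2],
])

```text
time: 12.47
tcp_pos: [0.6236, 0.0742, 0.0442]
eef_rot: [3.141, -0.0, 1.571]
contact_force: [-1.9, 0.7, 0.7]
gripper_width: 0.0443
grip_force: 41.2
```

Call:
drive_tool([
  [[0, 0, -0.5], [0, 0, 0], -0.2],
  [[0, 0, -1], [0, 0, 0], -0.2],
  [[0, 0, -1], [0, 0, 0], -0.2],
  [[0, 0, -1], [0, 0, 0], -0.2],
  [[0, 0, -1], [0, 0, 0], -0.2],
])

```text
time: 12.88
tcp_pos: [0.6232, 0.0742, 0.1347]
eef_rot: [-3.141, 0.0, 1.571]
contact_force: [1.0, -0.5, -1.9]
gripper_width: 0.0444
grip_force: 41.3
```

Call:
drive_tool([
  [[-0.4, 0, -1], [0, 0, 0], -0.2],
  [[-0.8, 0, 0], [0, 0, 0], -0.2],
  [[-1, -0.2, 0], [0, 0, 0], -0.2],
  [[-1, -0.4, 0], [0, 0, 0], -0.2],
  [[-1, -0.4, 0], [0, 0, 0], -0.2],
])

```text
time: 13.3
tcp_pos: [0.6034, -0.0105, 0.1541]
eef_rot: [-3.142, 0.0, 1.571]
contact_force: [0.7, -0.0, -2.5]
gripper_width: 0.0443
grip_force: 41.3
```

Call:
drive_tool([
  [[-1, -0.4, 0], [0, 0, 0], -0.2],
  [[-1, -0.4, 0], [0, 0, 0], -0.2],
  [[-1, -0.4, 0], [0, 0, 0], -0.2],
  [[-1, -0.4, 0], [0, 0, 0], -0.2],
  [[-1, -0.4, 0], [0, 0, 0], -0.2],
])

```text
time: 13.72
tcp_pos: [0.563, -0.1107, 0.154]
eef_rot: [-3.141, -0.0, 1.571]
contact_force: [0.8, 0.3, -2.3]
gripper_width: 0.0444
grip_force: 41.3
```

Call:
drive_tool([
  [[-1, -0.4, 0], [0, 0, 0], -0.2],
  [[-1, -0.4, 0], [0, 0, 0], -0.2],
  [[-1, -0.4, 0], [0, 0, 0], -0.2],
  [[-1, -0.4, 0], [0, 0, 0], -0.2],
  [[-1, -0.4, 0], [0, 0, 0], -0.2],
])

```text
time: 14.13
tcp_pos: [0.5229, -0.2107, 0.1541]
eef_rot: [-3.141, -0.0, 1.571]
contact_force: [0.5, -0.1, -2.1]
gripper_width: 0.0446
grip_force: 41.3
```

Call:
drive_tool([
  [[-1, -0.4, 0], [0, 0, 0], -0.2],
  [[-1, -0.4, 0], [0, 0, 0], -0.2],
  [[-1, -0.4, 0], [0, 0, 0], -0.2],
  [[-1, -0.4, 0], [0, 0, 0], -0.2],
  [[0, 0, 0], [0, 0, 0], -0.2],
])

```text
time: 14.55
tcp_pos: [0.4899, -0.2936, 0.1539]
eef_rot: [-3.14, 0.002, 1.566]
contact_force: [-0.1, -0.5, -2.9]
gripper_width: 0.0442
grip_force: 41.3
```

Call:
drive_tool([
  [[-0.8, 0, 0], [0, 0, 0], -0.2],
  [[-0.6, 0, 0.4], [0, 0, 0], -0.2],
  [[0, 0, 1], [0, 0, 0], -0.2],
  [[0, 0, 1], [0, 0, 0], -0.2],
  [[0, 0, 1], [0, 0, 0], -0.2],
])

```text
time: 14.97
tcp_pos: [0.492, -0.3186, 0.0848]
eef_rot: [3.141, 0.0, 1.571]
contact_force: [0.3, 0.5, -2.9]
gripper_width: 0.0443
grip_force: 41.3
```

Call:
drive_tool([
  [[0, 0, 1], [0, 0, 0], -0.2],
  [[0, 0, 1], [0, 0, 0], -0.2],
  [[0, 0, 0.6], [0, 0, 0], -0.2],
  [[0, 0, 0.3], [0, 0, 0], -0.2],
  [[0, 0, 0], [0, 0, 0], -0.2],
])

```text
time: 15.38
tcp_pos: [0.4904, -0.3169, 0.0256]
eef_rot: [-3.138, -0.002, 1.571]
contact_force: [0.1, -0.4, -1.9]
gripper_width: 0.0442
grip_force: 41.3
```

Call:
drive_tool([
  [[0, 0, 0.2], [0, 0, 0], -0.2],
  [[0, 0, 0.1], [0, 0, 0], -0.2],
  [[0, 0, 0], [0, 0, 0], -0.2],
])

```text
time: 15.63
tcp_pos: [0.4922, -0.3183, 0.0228]
eef_rot: [3.14, 0.001, 1.571]
contact_force: [0.9, 0.4, -1.7]
gripper_width: 0.0445
grip_force: 41.3
```

Call:
drive_tool([
  [[0, 0, 0.15], [0, 0, 0], -0.2],
  [[0, 0, 0.05], [0, 0, 0], -0.2],
  [[0, 0, 0], [0, 0, 0], 0.2],
  [[0, 0, 0], [0, 0, 0], 0.5],
  [[0, 0, 0], [0, 0, 0], 0.5],
])

```text
time: 16.05
tcp_pos: [0.492, -0.3181, 0.0186]
eef_rot: [3.141, 0.001, 1.571]
contact_force: [-0.8, -0.5, 0.1]
gripper_width: 0.064
grip_force: 0.0
```

Call:
drive_tool([
  [[0, 0, -0.6], [0, 0, 0], 0.5],
  [[0, 0, -1], [0, 0, 0], 0.5],
  [[0, 0, -1], [0, 0, 0], 0.5],
  [[0, 0, -1], [0, 0, 0], 0.5],
  [[0, 0, -1], [0, 0, 0], 0.5],
])

```text
time: 16.47
tcp_pos: [0.4917, -0.3179, 0.112]
eef_rot: [3.141, 0.001, 1.571]
contact_force: [0.0, 0.0, 0.5]
gripper_width: 0.0642
grip_force: 0.0
```

Call:
drive_tool([
  [[0, 0, -1], [0, 0, 0], 0.5],
  [[0.4, 0, -1], [0, 0, 0], 0.5],
  [[1, 0.2, 0], [0, 0, 0], 0.5],
  [[1, 0.2, 0], [0, 0, 0], 0.5],
  [[1, 0.2, 0], [0, 0, 0], 0.5],
])

```text
time: 16.88
tcp_pos: [0.5043, -0.2498, 0.1521]
eef_rot: [3.139, 0.002, 1.57]
contact_force: [-1.2, 0.3, -1.2]
gripper_width: 0.0641
grip_force: 0.0
```

Call:
drive_tool([
  [[1, 0.2, 0], [0, 0, 0], 0.5],
  [[1, 0.2, 0], [0, 0, 0], 0.5],
  [[1, 0.2, 0], [0, 0, 0], 0.5],
  [[1, 0.2, 0], [0, 0, 0], 0.5],
  [[1, 0.2, 0], [0, 0, 0], 0.5],
])

```text
time: 17.3
tcp_pos: [0.524, -0.1489, 0.1513]
eef_rot: [3.14, 0.001, 1.571]
contact_force: [0.3, -0.2, -0.1]
gripper_width: 0.0645
grip_force: 0.0
```

Call:
drive_tool([
  [[1, 0.2, 0], [0, 0, 0], 0.5],
  [[1, 0.2, 0], [0, 0, 0], 0.5],
  [[0, 0, 0], [0, 0, 0], 0.5],
])

```text
time: 17.55
tcp_pos: [0.5323, -0.1065, 0.1513]
eef_rot: [3.14, -0.002, 1.575]
contact_force: [0.2, -1.1, 0.1]
gripper_width: 0.0638
grip_force: 0.0
```

Run:
```python
from h import *
o=robot.get_obs(); print(o["tcp_pos"],o["joint_pos"])
im=robot.snapshot("wrist"); cv2.imwrite("pics/w4.png",im); s=robot.snapshot("scene")
r=robot.masks_of("carton_center","wrist"); print([(q["p"],q["centre"]) for q in r])
cv2.imwrite("pics/m4.png",np.vstack([cv2.resize(im,(480,300)),cv2.resize(s[90:290,120:440],(480,300))]))
```

```text
[ 0.53228586 -0.10652144  0.15131535] [-0.32236128  0.08691292  0.05236249  1.53510969  0.00198637  1.2445325 ]
[(0.71, [362.4, 55.6])]
```

View pics/m4.png

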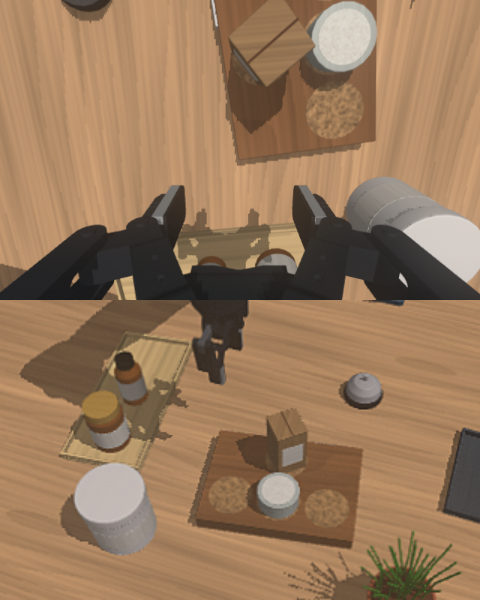

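Run:
```python
from h import *
c=cam("wrist"); im=cv2.imread("pics/w4.png")
P=[at_z(c,p,.125)[:2] for p in [(307,51),(360,113),(417,55)]]; print(np.round(P,4))
for i in (0,1): d=P[i+1]-P[i]; print(np.linalg.norm(d),np.rad2deg(np.arctan2(d[1],d[0])))
print((P[0]+P[2])/2)
cv2.imwrite("pics/w4c.png",cv2.resize(im[0:180,280:480],None,fx=3.3,fy=3.3,interpolation=2))
```

```text
[[ 0.5242 -0.0123]
 [ 0.5551 -0.0459]
 [ 0.586  -0.0145]]
0.0456319220504763 -47.318882821134274
0.044024683145581854 45.50629531818196
[ 0.55508801 -0.0134091 ]
```

View pics/w4c.png

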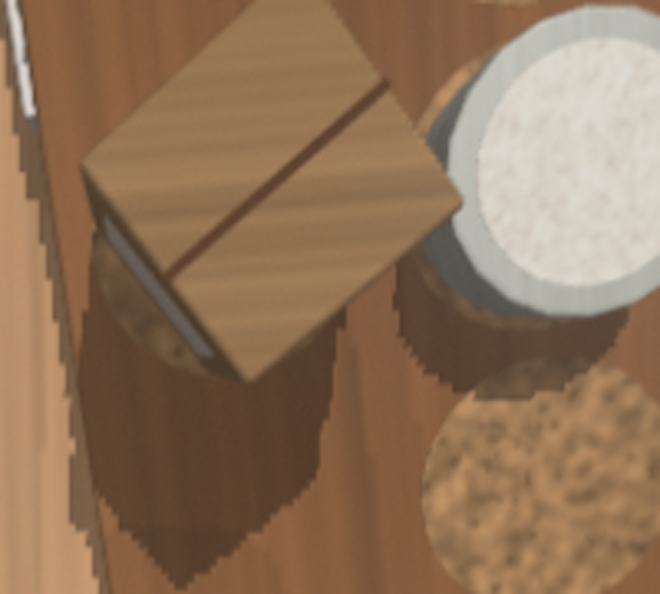

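Call:
drive_tool([
  [[0.98, 0.23, 0], [0, 0, 0], 0.5],
  [[0.98, 0.23, 0], [0, 0, 0], 0.5],
  [[0.98, 0.23, 0], [0, 0, 0], 0.5],
  [[0.98, 0.23, 0], [0, 0, 0], 0.5],
  [[0.98, 0.23, 0], [0, 0, 0], 0.5],
])

```text
time: 18.12
tcp_pos: [0.5548, -0.0124, 0.1502]
eef_rot: [3.141, 0.001, 1.569]
contact_force: [0.1, -0.6, 0.5]
gripper_width: 0.064
grip_force: 0.0
```

Call:
drive_tool([
  [[0, 0, 0], [0, 0, -0.93], 0.5],
  [[0, 0, 0], [0, 0, -0.93], 0.5],
  [[0, 0, 0], [0, 0, -0.93], 0.5],
  [[0, 0, 0], [0, 0, -0.93], 0.5],
  [[0, 0, 0], [0, 0, -0.93], 0.5],
])

```text
time: 18.53
tcp_pos: [0.5547, -0.0131, 0.1502]
eef_rot: [-3.141, 0.001, 2.061]
contact_force: [-1.1, 0.2, 0.5]
gripper_width: 0.064
grip_force: 0.0
```

Call:
drive_tool([
  [[0, 0, 0], [0, 0, -0.93], 0.5],
  [[0, 0, 0], [0, 0, -0.93], 0.5],
  [[0, 0, 0], [0, 0, 0], 0.5],
  [[0, 0, 0], [0, 0, 0], 0.5],
])

```text
time: 18.87
tcp_pos: [0.5547, -0.0129, 0.1501]
eef_rot: [-3.142, 0.0, 2.249]
contact_force: [0.6, -0.4, -0.8]
gripper_width: 0.064
grip_force: 0.0
```

Call:
drive_tool([
  [[0, 0, 0.6], [0, 0, 0], 0.5],
  [[0, 0, 0.8], [0, 0, 0], 0.5],
  [[0, 0, 0.8], [0, 0, 0], 0.5],
  [[0, 0, 0.6], [0, 0, 0], 0.5],
  [[0, 0, 0.4], [0, 0, 0], 0.5],
])

```text
time: 19.28
tcp_pos: [0.5532, -0.0118, 0.0833]
eef_rot: [-3.139, -0.002, 2.251]
contact_force: [1.0, 0.2, -0.2]
gripper_width: 0.064
grip_force: 0.0
```

Call:
drive_tool([
  [[0, 0, 0.8], [0, 0, 0], 0.5],
  [[0, 0, 0.8], [0, 0, 0], 0.5],
  [[0, 0, 0.6], [0, 0, 0], 0.5],
  [[0, 0, 0], [0, 0, 0], 0.5],
])

```text
time: 19.62
tcp_pos: [0.552, -0.0115, 0.0383]
eef_rot: [-3.137, -0.004, 2.252]
contact_force: [0.0, 0.5, -0.4]
gripper_width: 0.0643
grip_force: 0.0
```

Call:
drive_tool([
  [[0, 0, 0], [0, 0, 0], 0.2],
  [[0, 0, 0], [0, 0, 0], 0.1],
  [[0, 0, 0], [0, 0, 0], -0.1],
  [[0, 0, 0], [0, 0, 0], -0.1],
  [[0, 0, 0], [0, 0, 0], -0.1],
])

```text
time: 20.03
tcp_pos: [0.555, -0.0119, 0.0426]
eef_rot: [3.141, 0.001, 2.252]
contact_force: [0.3, -0.8, -0.4]
gripper_width: 0.0473
grip_force: 42.4
```

Call:
drive_tool([
  [[0, 0, -0.5], [0, 0, 0], -0.1],
  [[0, 0, -1], [0, 0, 0], -0.1],
  [[0, 0, -1], [0, 0, 0], -0.1],
  [[0, 0, -1], [0, 0, 0], -0.1],
  [[0, 0, -1], [0, 0, 0], -0.1],
])

```text
time: 20.45
tcp_pos: [0.5546, -0.0118, 0.1337]
eef_rot: [3.141, 0.0, 2.252]
contact_force: [0.1, 0.7, -1.5]
gripper_width: 0.0477
grip_force: 42.4
```

Call:
drive_tool([
  [[-0.24, -0.54, 0], [0, 0, 0], -0.1],
  [[-0.4, -0.9, 0], [0, 0, 0], -0.1],
  [[-0.4, -0.9, 0], [0, 0, 0], -0.1],
  [[-0.4, -0.9, 0], [0, 0, 0], -0.1],
  [[-0.4, -0.9, 0], [0, 0, 0], -0.1],
])

```text
time: 20.87
tcp_pos: [0.5122, -0.0938, 0.1312]
eef_rot: [-3.141, -0.001, 2.253]
contact_force: [-0.2, 0.2, -1.2]
gripper_width: 0.0478
grip_force: 42.6
```

Call:
drive_tool([
  [[-0.4, -0.9, 0], [0, 0, 0], -0.1],
  [[-0.4, -0.9, 0], [0, 0, 0], -0.1],
  [[-0.4, -0.9, 0], [0, 0, 0], -0.1],
  [[-0.4, -0.9, 0], [0, 0, 0], -0.1],
  [[-0.4, -0.9, 0], [0, 0, 0], -0.1],
])

```text
time: 21.28
tcp_pos: [0.4672, -0.1815, 0.1311]
eef_rot: [-3.141, -0.001, 2.252]
contact_force: [-0.4, 0.5, -1.9]
gripper_width: 0.0473
grip_force: 42.6
```

Call:
drive_tool([
  [[-0.4, -0.9, 0], [0, 0, 0], -0.1],
  [[-0.4, -0.9, 0], [0, 0, 0], -0.1],
  [[-0.4, -0.9, 0], [0, 0, 0], -0.1],
  [[-0.4, -0.9, 0], [0, 0, 0], -0.1],
  [[-0.4, -0.9, 0], [0, 0, 0], -0.1],
])

```text
time: 21.7
tcp_pos: [0.4225, -0.2691, 0.1312]
eef_rot: [-3.141, -0.001, 2.252]
contact_force: [-0.7, -0.4, -2.0]
gripper_width: 0.0475
grip_force: 42.6
```

Call:
drive_tool([
  [[-0.4, -0.9, 0], [0, 0, 0], -0.1],
  [[-0.4, -0.9, 0], [0, 0, 0], -0.1],
  [[-0.4, -0.9, 0], [0, 0, 0], -0.1],
  [[-0.2, -0.4, 0], [0, 0, 0], -0.1],
  [[0, 0, 0], [0, 0, 0], -0.1],
])

```text
time: 22.12
tcp_pos: [0.3921, -0.3304, 0.1313]
eef_rot: [-3.141, -0.001, 2.249]
contact_force: [-0.5, -0.0, -2.1]
gripper_width: 0.0475
grip_force: 42.6
```

Call:
drive_tool([
  [[0, 0, 0.8], [0, 0, 0], -0.1],
  [[0, 0, 1], [0, 0, 0], -0.1],
  [[0, 0, 1], [0, 0, 0], -0.1],
  [[0, 0, 1], [0, 0, 0], -0.1],
  [[0, 0, 1], [0, 0, 0], -0.1],
])

```text
time: 22.53
tcp_pos: [0.3938, -0.3277, 0.0349]
eef_rot: [3.141, -0.0, 2.254]
contact_force: [0.0, 0.3, -1.7]
gripper_width: 0.0474
grip_force: 42.6
```

Call:
drive_tool([
  [[0, 0, 0.5], [0, 0, 0], -0.1],
  [[0, 0, 0.2], [0, 0, 0], -0.1],
  [[0, 0, 0.1], [0, 0, 0], -0.1],
  [[0, 0, 0], [0, 0, 0], -0.1],
])

```text
time: 22.87
tcp_pos: [0.394, -0.3288, 0.0203]
eef_rot: [3.141, 0.001, 2.253]
contact_force: [0.5, -1.0, -1.4]
gripper_width: 0.0475
grip_force: 42.6
```

Call:
drive_tool([
  [[0, 0, 0.1], [0, 0, 0], -0.1],
  [[0, 0, 0.05], [0, 0, 0], -0.1],
  [[0, 0, 0], [0, 0, 0], -0.1],
])

```text
time: 23.12
tcp_pos: [0.3941, -0.3295, 0.0178]
eef_rot: [3.141, 0.002, 2.252]
contact_force: [-0.5, 0.5, -1.5]
gripper_width: 0.0475
grip_force: 42.6
```

Call:
drive_tool([
  [[0, 0, 0.03], [0, 0, 0], -0.1],
  [[0, 0, 0], [0, 0, 0], 0.2],
  [[0, 0, 0], [0, 0, 0], 0.5],
  [[0, 0, 0], [0, 0, 0], 0.5],
  [[0, 0, -0.6], [0, 0, 0], 0.5],
])

```text
time: 23.53
tcp_pos: [0.3921, -0.3273, 0.0263]
eef_rot: [-3.141, -0.005, 2.252]
contact_force: [0.2, 0.4, -0.8]
gripper_width: 0.064
grip_force: 0.0
```

Call:
drive_tool([
  [[0, 0, -1], [0, 0, 0], 0.5],
  [[0, 0, -1], [0, 0, 0], 0.5],
  [[0, 0, -1], [0, 0, 0], 0.5],
  [[0, 0, -1], [0, 0, 0.93], 0.5],
  [[0, 0, -1], [0, 0, 0.93], 0.5],
])

```text
time: 23.95
tcp_pos: [0.3937, -0.329, 0.1305]
eef_rot: [3.141, 0.001, 2.053]
contact_force: [0.2, -0.5, 0.1]
gripper_width: 0.0642
grip_force: 0.0
```

Call:
drive_tool([
  [[0, 0, -0.5], [0, 0, 0.93], 0.5],
  [[0, 0, 0], [0, 0, 0.93], 0.5],
  [[0, 0, 0], [0, 0, 0.93], 0.5],
  [[0, 0, 0], [0, 0, 0.93], 0.5],
  [[0, 0, 0], [0, 0, 0.93], 0.5],
])

```text
time: 24.37
tcp_pos: [0.3938, -0.3292, 0.1397]
eef_rot: [3.141, 0.001, 1.566]
contact_force: [-0.5, 0.3, -0.7]
gripper_width: 0.0642
grip_force: 0.0
```

Call:
drive_tool([
  [[0.6, 0.5, 0], [0, 0, 0], 1],
  [[0.9, 0.7, 0], [0, 0, 0], 1],
  [[0.9, 0.7, 0], [0, 0, 0], 1],
  [[0.9, 0.7, 0], [0, 0, 0], 1],
  [[0.9, 0.7, 0], [0, 0, 0], 1],
])

```text
time: 24.78
tcp_pos: [0.4603, -0.2443, 0.1395]
eef_rot: [3.141, 0.001, 1.57]
contact_force: [0.5, 0.2, 0.2]
gripper_width: 0.0855
grip_force: 0.0
```

Call:
drive_tool([
  [[0.9, 0.7, 0], [0, 0, 0], 1],
  [[0.9, 0.7, 0], [0, 0, 0], 1],
  [[0.9, 0.7, 0], [0, 0, 0], 1],
  [[0.9, 0.7, 0], [0, 0, 0], 1],
  [[0.9, 0.7, 0], [0, 0, 0], 1],
])

```text
time: 25.2
tcp_pos: [0.5304, -0.154, 0.1395]
eef_rot: [3.141, 0.0, 1.571]
contact_force: [0.4, -0.4, -0.9]
gripper_width: 0.0853
grip_force: 0.0
```

Call:
drive_tool([
  [[0.9, 0.7, 0], [0, 0, 0], 1],
  [[0.9, 0.7, 0], [0, 0, 0], 1],
  [[0.9, 0.7, 0], [0, 0, 0], 1],
  [[0, 0, 0], [0, 0, 0], 1],
  [[0, 0, 0], [0, 0, 0], 1],
])

```text
time: 25.62
tcp_pos: [0.5721, -0.1001, 0.1391]
eef_rot: [3.141, 0.0, 1.573]
contact_force: [-0.3, -0.6, -0.1]
gripper_width: 0.0852
grip_force: 0.0
```

Run:
```python
from h import *
c=cam("wrist"); o=robot.get_obs(); print(o["tcp_pos"],o["eef_rot"])
im=robot.snapshot("wrist"); s=robot.snapshot("scene")
r=robot.masks_of("tin_center","wrist")
for q in r[:1]:
    m=q["mask"].astype(np.uint8); x,y,w,h=cv2.boundingRect(m); print(q["p"],q["centre"],x,y,w,h, at_z(c,q["centre"],.06))
cv2.imwrite("pics/m5.png",np.vstack([cv2.resize(im,(480,300)),cv2.resize(s[90:290,120:440],(480,300))]))
```

```text
[ 0.5721309  -0.10009378  0.13906985] [3.14120960e+00 4.77359168e-04 1.57298479e+00]
0.9 [405.4, 53.9] 359 7 94 96 [0.63231444 0.00325796 0.06      ]
```

View pics/m5.png

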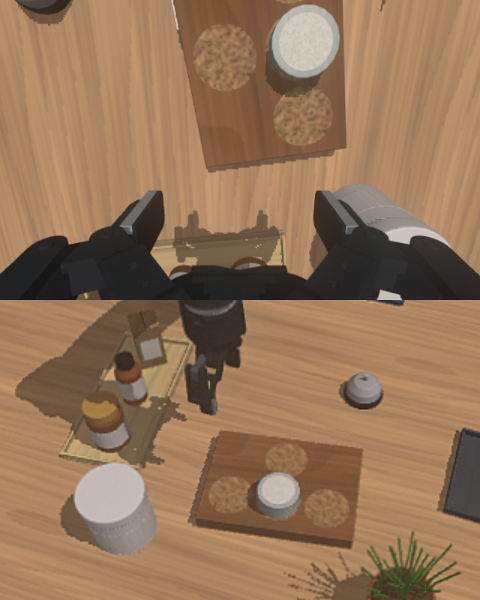

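Call:
drive_tool([
  [[0.85, 0.5, 0], [0, 0, 0], 1],
  [[0.85, 0.5, 0], [0, 0, 0], 1],
  [[0.85, 0.5, 0], [0, 0, 0], 1],
  [[0.85, 0.5, 0], [0, 0, 0], 1],
  [[0.85, 0.5, 0], [0, 0, 0], 1],
])

```text
time: 26.18
tcp_pos: [0.6216, -0.0165, 0.1387]
eef_rot: [3.142, 0.0, 1.569]
contact_force: [0.9, 0.2, -0.3]
gripper_width: 0.0854
grip_force: 0.0
```

Call:
drive_tool([
  [[0.85, 0.5, 0], [0, 0, 0], 1],
  [[0, 0, 0.6], [0, 0, 0], 1],
  [[0, 0, 1], [0, 0, 0], 1],
  [[0, 0, 1], [0, 0, 0], 1],
  [[0, 0, 1], [0, 0, 0], 1],
])

```text
time: 26.6
tcp_pos: [0.6312, -0.0003, 0.0656]
eef_rot: [3.141, 0.001, 1.569]
contact_force: [0.7, -0.8, 0.0]
gripper_width: 0.085
grip_force: 0.0
```

Call:
drive_tool([
  [[0, 0, 1], [0, 0, 0], 1],
  [[0, 0, 0.8], [0, 0, 0], 1],
  [[0, 0, 0.5], [0, 0, 0], 1],
  [[0, 0, 0], [0, 0, 0], 1],
])

```text
time: 26.93
tcp_pos: [0.6284, 0.0001, 0.0167]
eef_rot: [-3.135, -0.0, 1.569]
contact_force: [-0.3, 0.2, -0.8]
gripper_width: 0.0855
grip_force: 0.0
```

Call:
drive_tool([
  [[0, 0, 0.4], [0, 0, 0], 1],
  [[0, 0, 0.3], [0, 0, 0], 1],
  [[0, 0, 0], [0, 0, 0], 1],
])

```text
time: 27.18
tcp_pos: [0.6313, 0.0008, 0.0058]
eef_rot: [-3.141, 0.0, 1.57]
contact_force: [0.6, -0.3, 0.3]
gripper_width: 0.0855
grip_force: 0.0
```

Call:
drive_tool([
  [[0, 0, 0.2], [0, 0, 0], 1],
  [[0, 0, 0], [0, 0, 0], 0.3],
  [[0, 0, 0], [0, 0, 0], 0.3],
  [[0, 0, 0], [0, 0, 0], 0.3],
  [[0, 0, 0], [0, 0, 0], 0.3],
])

```text
time: 27.6
tcp_pos: [0.6325, 0.0011, 0.0033]
eef_rot: [3.14, 0.0, 1.571]
contact_force: [0.7, -0.0, 1.2]
gripper_width: 0.0624
grip_force: 44.3
```

Call:
drive_tool([
  [[0, 0, -0.5], [0, 0, 0], 0.3],
  [[0, 0, -1], [0, 0, 0], 0.3],
  [[0, 0, -1], [0, 0, 0], 0.3],
  [[0, 0, -1], [0, 0, 0], 0.3],
  [[0.3, -0.2, -1], [0, 0, 0], 0.3],
])

```text
time: 28.02
tcp_pos: [0.6276, 0.0062, 0.0932]
eef_rot: [-3.141, 0.001, 1.57]
contact_force: [-0.9, 0.3, -0.8]
gripper_width: 0.0627
grip_force: 44.1
```

Call:
drive_tool([
  [[0.9, -0.5, 0], [0, 0, 0], 0.3],
  [[0.9, -0.5, 0], [0, 0, 0], 0.3],
  [[0.9, -0.5, 0], [0, 0, 0], 0.3],
  [[0.9, -0.5, 0], [0, 0, 0], 0.3],
  [[0.9, -0.5, 0], [0, 0, 0], 0.3],
])

```text
time: 28.43
tcp_pos: [0.5768, 0.0978, 0.0926]
eef_rot: [-3.141, -0.0, 1.571]
contact_force: [0.5, 0.2, -1.5]
gripper_width: 0.0624
grip_force: 44.1
```

Call:
drive_tool([
  [[0.9, -0.5, 0], [0, 0, 0], 0.3],
  [[0.9, -0.5, 0], [0, 0, 0], 0.3],
  [[0.9, -0.5, 0], [0, 0, 0], 0.3],
  [[0.9, -0.5, 0], [0, 0, 0], 0.3],
  [[0.9, -0.5, 0], [0, 0, 0], 0.3],
])

```text
time: 28.85
tcp_pos: [0.5267, 0.1879, 0.0926]
eef_rot: [-3.141, 0.0, 1.571]
contact_force: [-1.4, 0.6, -0.9]
gripper_width: 0.0625
grip_force: 44.1
```

Call:
drive_tool([
  [[0.9, -0.5, 0], [0, 0, 0], 0.3],
  [[0.9, -0.5, 0], [0, 0, 0], 0.3],
  [[0, 0, 0], [0, 0, 0], 0.3],
  [[0, 0, 0], [0, 0, 0], 0.3],
])

```text
time: 29.18
tcp_pos: [0.5069, 0.2238, 0.0926]
eef_rot: [-3.141, 0.0, 1.573]
contact_force: [-0.2, 0.2, -0.5]
gripper_width: 0.0626
grip_force: 44.1
```

Run:
```python
from h import *
c=cam("wrist"); o=robot.get_obs(); print(o["tcp_pos"],o["eef_rot"])
im=robot.snapshot("wrist"); cv2.imwrite("pics/w6.png",im)
for q in robot.masks_of("order_in","wrist")[:1]:
    k=max(cv2.findContours(q["mask"].astype(np.uint8),0,1)[0],key=cv2.contourArea)[:,0,:]
    w=np.array([at_z(c,p,.012)[:2] for p in k],np.float32); print(q["p"],cv2.minAreaRect(w),cv2.boundingRect(k))
```

```text
[0.50693248 0.22375732 0.09255381] [-3.14137424e+00  4.96765928e-04  1.57298547e+00]
0.94 ((0.47351518273353577, 0.307263046503067), (0.11098196357488632, 0.17311188578605652), 88.879150390625) (149, 0, 252, 162)
```

View pics/w6.png

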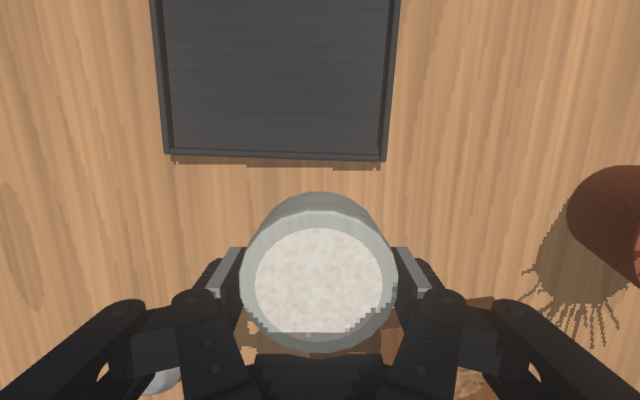

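Call:
drive_tool([
  [[0.99, -0.32, 0], [0, 0, 0], 0.3],
  [[0.99, -0.32, 0], [0, 0, 0], 0.3],
  [[0.99, -0.32, 0], [0, 0, 0], 0.3],
  [[0.99, -0.32, 0], [0, 0, 0], 0.3],
  [[0.99, -0.32, 0], [0, 0, 0], 0.3],
])

```text
time: 29.7
tcp_pos: [0.4762, 0.3218, 0.0923]
eef_rot: [3.141, 0.0, 1.569]
contact_force: [0.2, 0.8, -1.1]
gripper_width: 0.0624
grip_force: 44.1
```

Call:
drive_tool([
  [[0, 0, 0.6], [0, 0, 0], 0.3],
  [[0, 0, 1], [0, 0, 0], 0.3],
  [[0, 0, 1], [0, 0, 0], 0.3],
  [[0, 0, 1], [0, 0, 0], 0.3],
  [[0, 0, 1], [0, 0, 0], 0.3],
])

```text
time: 30.12
tcp_pos: [0.4763, 0.3207, -0.0009]
eef_rot: [3.142, 0.001, 1.569]
contact_force: [-0.6, 0.7, -1.1]
gripper_width: 0.0623
grip_force: 44.1
```

Call:
drive_tool([
  [[0, 0, 0.6], [0, 0, 0], 0.3],
  [[0, 0, 0.3], [0, 0, 0], 0.3],
  [[0, 0, 0.1], [0, 0, 0], 0.3],
  [[0, 0, 0], [0, 0, 0], 0.3],
])

```text
time: 30.45
tcp_pos: [0.4759, 0.3217, -0.0197]
eef_rot: [-3.141, 0.0, 1.57]
contact_force: [0.8, -1.1, -1.0]
gripper_width: 0.0625
grip_force: 44.1
```

Call:
drive_tool([
  [[0, 0, 0.08], [0, 0, 0], 0.3],
  [[0, 0, 0.03], [0, 0, 0], 0.3],
  [[0, 0, 0], [0, 0, 0], 0.5],
  [[0, 0, 0], [0, 0, 0], 0.9],
  [[0, 0, 0], [0, 0, 0], 0.9],
])

```text
time: 30.87
tcp_pos: [0.4764, 0.3225, -0.0208]
eef_rot: [3.14, -0.001, 1.571]
contact_force: [0.2, 0.7, 0.7]
gripper_width: 0.0813
grip_force: 0.0
```

Call:
drive_tool([
  [[0, 0, -0.5], [0, 0, 0], 1],
  [[0, 0, -1], [0, 0, 0], 1],
  [[0, 0, -1], [0, 0, 0], 1],
  [[0, 0, -1], [0, 0, 0], 1],
  [[0, 0, -1], [0, 0, 0], 1],
])

```text
time: 31.28
tcp_pos: [0.4758, 0.3222, 0.0702]
eef_rot: [3.141, -0.0, 1.571]
contact_force: [-0.6, -0.5, 0.2]
gripper_width: 0.0852
grip_force: 0.0
```

Call:
drive_tool([
  [[-0.5, 0, -0.8], [0, 0, 0], 1],
  [[-1, 0.2, 0], [0, 0, 0], 1],
  [[-1, 0.2, 0], [0, 0, 0], 1],
  [[-1, 0.2, 0], [0, 0, 0], 1],
  [[-1, 0.2, 0], [0, 0, 0], 1],
])

```text
time: 31.7
tcp_pos: [0.4922, 0.2316, 0.0857]
eef_rot: [3.14, -0.001, 1.571]
contact_force: [0.4, -0.5, -1.1]
gripper_width: 0.0853
grip_force: 0.0
```

Run:
```python
from h import *
s=robot.snapshot("scene"); t=robot.snapshot("side")
cv2.imwrite("pics/m7.png",np.hstack([cv2.resize(s[90:290,140:500],(400,222)),cv2.resize(t[200:400,140:500],(400,222))]))
for n in ("scene","side"):
  for q in robot.masks_of("tin_center",n)[:1]: print(n,q["p"],at_z(cam(n),q["centre"],.027))
```

```text
scene 0.92 [0.47727596 0.32679191 0.027     ]
side 0.57 [0.47872047 0.32558528 0.027     ]
```

View pics/m7.png

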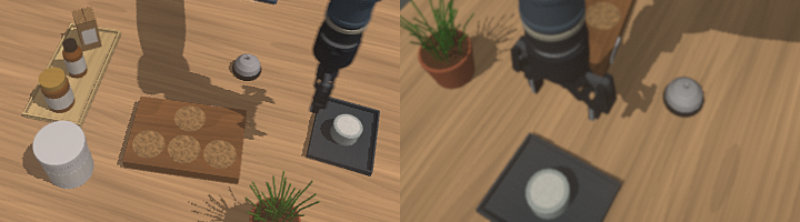

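Call:
drive_tool([
  [[-1, 0.18, 0], [0, 0, 0], 1],
  [[-1, 0.18, 0], [0, 0, 0], 1],
  [[-1, 0.18, 0], [0, 0, 0], 1],
  [[-1, 0.18, 0], [0, 0, 0], 1],
  [[-1, 0.18, 0], [0, 0, 0], 1],
])

```text
time: 32.32
tcp_pos: [0.5098, 0.1326, 0.0846]
eef_rot: [3.141, -0.001, 1.573]
contact_force: [0.3, -0.5, -0.0]
gripper_width: 0.0854
grip_force: 0.0
```

Call:
drive_tool([
  [[-1, 0.18, 0], [0, 0, 0], 1],
  [[-1, 0.18, 0], [0, 0, 0], 1],
  [[-1, 0.18, 0], [0, 0, 0], 1],
  [[-1, 0.18, 0], [0, 0, 0], 1],
  [[-1, 0.18, 0], [0, 0, 0], 1],
])

```text
time: 32.73
tcp_pos: [0.5281, 0.0324, 0.0846]
eef_rot: [3.141, -0.001, 1.572]
contact_force: [0.8, 0.5, 0.1]
gripper_width: 0.0853
grip_force: 0.0
```

Call:
drive_tool([
  [[-1, 0.18, 0], [0, 0, 0], 1],
  [[-1, 0.18, 0], [0, 0, 0], 1],
  [[-1, 0.18, 0], [0, 0, 0], 1],
  [[-1, 0.18, 0], [0, 0, 0], 1],
  [[-1, 0.18, 0], [0, 0, 0], 1],
])

```text
time: 33.15
tcp_pos: [0.5463, -0.0677, 0.0846]
eef_rot: [3.141, -0.0, 1.572]
contact_force: [0.8, -0.5, 0.4]
gripper_width: 0.0853
grip_force: 0.0
```

Call:
drive_tool([
  [[-1, 0.18, 0], [0, 0, 0], 1],
  [[-1, 0.18, 0], [0, 0, 0], 1],
  [[-1, 0.18, 0], [0, 0, 0], 1],
  [[-1, 0.18, 0], [0, 0, 0], 1],
  [[-1, 0.18, 0], [0, 0, 0], 1],
])

```text
time: 33.57
tcp_pos: [0.5644, -0.1677, 0.0845]
eef_rot: [3.141, -0.0, 1.572]
contact_force: [0.7, -0.5, 0.3]
gripper_width: 0.0852
grip_force: 0.0
```

Call:
drive_tool([
  [[-1, 0.18, 0], [0, 0, 0], 1],
  [[-1, 0.18, 0], [0, 0, 0], 1],
  [[-1, 0.18, 0], [0, 0, 0], 1],
  [[-1, 0.18, 0], [0, 0, 0], 1],
  [[-1, 0.18, 0], [0, 0, 0], 1],
])

```text
time: 33.98
tcp_pos: [0.5826, -0.2677, 0.0844]
eef_rot: [3.141, -0.0, 1.572]
contact_force: [0.7, 0.7, -0.8]
gripper_width: 0.0854
grip_force: 0.0
```

Call:
drive_tool([
  [[-1, 0.18, 0], [0, 0, 0], 1],
  [[-1, 0.1, 0], [0, 0, 0], 1],
  [[-0.2, 0, 0], [0, 0, 0], 1],
  [[0, 0, 0], [0, 0, 0], 1],
  [[0, 0, 0], [0, 0, 0], 1],
])

```text
time: 34.4
tcp_pos: [0.5876, -0.3107, 0.0841]
eef_rot: [-3.141, -0.001, 1.572]
contact_force: [-0.1, 0.0, -0.7]
gripper_width: 0.0851
grip_force: 0.0
```

Call:
drive_tool([
  [[-0.08, 0, 0.6], [0, 0, 0], 1],
  [[0, 0, 0.8], [0, 0, 0], 1],
  [[0, 0, 0.8], [0, 0, 0], 1],
  [[0, 0, 0.6], [0, 0, 0], 1],
  [[0, 0, 0.4], [0, 0, 0], 1],
])

```text
time: 34.82
tcp_pos: [0.586, -0.3115, 0.0174]
eef_rot: [-3.139, -0.002, 1.572]
contact_force: [-0.3, 0.1, -0.3]
gripper_width: 0.0857
grip_force: 0.0
```

Call:
drive_tool([
  [[0, 0, 0], [0, 0, 0], 1],
  [[0, 0, 0], [0, 0, 0], 0.3],
  [[0, 0, 0], [0, 0, 0], 0.2],
  [[0, 0, 0], [0, 0, 0], 0.2],
  [[0, 0, 0], [0, 0, 0], 0.2],
])

```text
time: 35.23
tcp_pos: [0.5886, -0.3142, 0.0219]
eef_rot: [3.139, 0.002, 1.571]
contact_force: [1.3, -0.2, 1.3]
gripper_width: 0.0599
grip_force: 44.2
```

Call:
drive_tool([
  [[0, 0, -0.5], [0, 0, 0], 0.2],
  [[0, 0, -1], [0, 0, 0], 0.2],
  [[0, 0, -1], [0, 0, 0], 0.2],
  [[0, 0, -1], [0, 0, 0], 0.2],
  [[0, 0, -1], [0, 0, 0], 0.2],
])

```text
time: 35.65
tcp_pos: [0.5863, -0.3131, 0.1105]
eef_rot: [-3.139, -0.001, 1.571]
contact_force: [0.1, -0.9, -3.6]
gripper_width: 0.0598
grip_force: 44.4
```

Call:
drive_tool([
  [[0.5, 0, -0.5], [0, 0, 0], 0.2],
  [[1, 0, 0], [0, 0, 0], 0.2],
  [[1, 0, 0], [0, 0, 0], 0.2],
  [[1, 0, 0], [0, 0, 0], 0.2],
  [[1, 0, 0], [0, 0, 0], 0.2],
])

```text
time: 36.07
tcp_pos: [0.5863, -0.2217, 0.1194]
eef_rot: [-3.14, -0.001, 1.571]
contact_force: [0.0, 0.6, -3.7]
gripper_width: 0.0599
grip_force: 44.5
```

Call:
drive_tool([
  [[1, 0.2, 0], [0, 0, 0], 0.2],
  [[1, 0.5, 0], [0, 0, 0], 0.2],
  [[1, 0.5, 0], [0, 0, 0], 0.2],
  [[1, 0.5, 0], [0, 0, 0], 0.2],
  [[1, 0.5, 0], [0, 0, 0], 0.2],
])

```text
time: 36.48
tcp_pos: [0.6305, -0.1215, 0.1194]
eef_rot: [-3.139, -0.001, 1.571]
contact_force: [-0.7, -0.4, -3.2]
gripper_width: 0.0597
grip_force: 44.5
```

Call:
drive_tool([
  [[1, 0.3, 0], [0, 0, 0], 0.2],
  [[1, 0.2, 0], [0, 0, 0], 0.2],
  [[0.4, 0, 0], [0, 0, 0], 0.2],
  [[0, 0, 0], [0, 0, 0], 0.2],
  [[0, 0, 0], [0, 0, 0], 0.2],
])

```text
time: 36.9
tcp_pos: [0.6405, -0.0754, 0.1197]
eef_rot: [-3.14, 0.001, 1.572]
contact_force: [-0.3, 0.5, -3.7]
gripper_width: 0.06
grip_force: 44.5
```

Call:
drive_tool([
  [[0.05, 0.15, 0], [0, 0, 0], 0.2],
  [[0, 0, 0.8], [0, 0, 0], 0.2],
  [[0, 0, 1], [0, 0, 0], 0.2],
  [[0, 0, 0.8], [0, 0, 0], 0.2],
  [[0, 0, 0.5], [0, 0, 0], 0.2],
])

```text
time: 37.32
tcp_pos: [0.6428, -0.0758, 0.0557]
eef_rot: [-3.138, -0.0, 1.569]
contact_force: [0.6, -0.1, -4.5]
gripper_width: 0.0598
grip_force: 44.4
```

Call:
drive_tool([
  [[0, 0, 0.3], [0, 0, 0], 0.2],
  [[0, 0, 0.1], [0, 0, 0], 0.2],
  [[0, 0, 0], [0, 0, 0], 0.2],
])

```text
time: 37.57
tcp_pos: [0.6441, -0.0751, 0.05]
eef_rot: [-3.141, 0.0, 1.57]
contact_force: [-0.3, -0.4, -3.5]
gripper_width: 0.0598
grip_force: 44.5
```

Call:
drive_tool([
  [[0, 0, 0.12], [0, 0, 0], 0.2],
  [[0, 0, 0.06], [0, 0, 0], 0.2],
  [[0, 0, 0], [0, 0, 0], 0.2],
])

```text
time: 37.82
tcp_pos: [0.6448, -0.0746, 0.0473]
eef_rot: [3.14, 0.0, 1.571]
contact_force: [0.4, -0.1, -3.3]
gripper_width: 0.0596
grip_force: 44.5
```

Call:
drive_tool([
  [[0, 0, 0.06], [0, 0, 0], 0.2],
  [[0, 0, 0.04], [0, 0, 0], 0.2],
  [[0, 0, 0], [0, 0, 0], 0.2],
])

```text
time: 38.07
tcp_pos: [0.645, -0.0746, 0.0468]
eef_rot: [3.139, 0.001, 1.571]
contact_force: [-2.2, 0.7, 5.9]
gripper_width: 0.06
grip_force: 45.4
```

Call:
drive_tool([
  [[0, 0, 0], [0, 0, 0], 0.5],
  [[0, 0, 0], [0, 0, 0], 1],
  [[0, 0, 0], [0, 0, 0], 1],
  [[0, 0, -0.4], [0, 0, 0], 1],
  [[0, 0, -0.8], [0, 0, 0], 1],
])

```text
time: 38.48
tcp_pos: [0.6422, -0.0741, 0.066]
eef_rot: [-3.136, -0.001, 1.571]
contact_force: [-0.3, 0.9, -0.3]
gripper_width: 0.085
grip_force: 0.0
```

Call:
drive_tool([
  [[0, 0, -1], [0, 0, 0], 1],
  [[0, 0, -1], [0, 0, 0], 1],
  [[0, 0, -0.6], [0, 0, 0], 1],
  [[-1, -0.4, 0], [0, 0, 0], 1],
  [[-1, -0.6, 0], [0, 0, 0], 1],
])

```text
time: 38.9
tcp_pos: [0.6261, -0.1143, 0.1225]
eef_rot: [3.137, 0.001, 1.573]
contact_force: [0.9, -1.5, 0.0]
gripper_width: 0.0853
grip_force: 0.0
```

Call:
drive_tool([
  [[-1, -0.6, 0], [0, 0, 0], 1],
  [[-1, -0.6, 0], [0, 0, 0], 0.6],
  [[-1, -0.6, 0], [0, 0, 0], 0.6],
  [[-1, -0.6, 0], [0, 0, 0], 0.6],
  [[-1, -0.6, 0], [0, 0, 0], 0.6],
])

```text
time: 39.32
tcp_pos: [0.5637, -0.2154, 0.1207]
eef_rot: [3.141, 0.0, 1.571]
contact_force: [0.0, -0.2, 0.4]
gripper_width: 0.0684
grip_force: 0.0
```

Call:
drive_tool([
  [[-1, -0.6, 0], [0, 0, 0], 0.6],
  [[-1, -0.6, 0], [0, 0, 0], 0.6],
  [[-1, -0.6, 0], [0, 0, 0], 0.6],
  [[-1, -0.6, 0], [0, 0, 0], 0.6],
  [[0, 0, 0], [0, 0, 0], 0.6],
])

```text
time: 39.73
tcp_pos: [0.5142, -0.2983, 0.1207]
eef_rot: [-3.141, 0.002, 1.566]
contact_force: [1.3, 0.1, 0.6]
gripper_width: 0.0683
grip_force: 0.0
```

Call:
drive_tool([
  [[-0.6, -0.6, 0], [0, 0, 0], 0.6],
  [[-0.57, -0.6, 0], [0, 0, 0], 0.6],
  [[0, 0, 0.8], [0, 0, 0], 0.6],
  [[0, 0, 0.8], [0, 0, 0], 0.6],
  [[0, 0, 0.4], [0, 0, 0], 0.6],
])

```text
time: 40.15
tcp_pos: [0.4916, -0.3172, 0.0788]
eef_rot: [-3.14, -0.002, 1.57]
contact_force: [-0.1, 0.4, 0.0]
gripper_width: 0.0684
grip_force: 0.0
```

Call:
drive_tool([
  [[0, 0, 0.8], [0, 0, 0], 0.6],
  [[0, 0, 0.8], [0, 0, 0], 0.6],
  [[0, 0, 0.8], [0, 0, 0], 0.6],
  [[0, 0, 0.6], [0, 0, 0], 0.6],
  [[0, 0, 0.1], [0, 0, 0], 0.6],
])

```text
time: 40.57
tcp_pos: [0.4907, -0.316, 0.0155]
eef_rot: [-3.138, -0.003, 1.571]
contact_force: [-0.2, -0.2, -0.7]
gripper_width: 0.0683
grip_force: 0.0
```

Call:
drive_tool([
  [[0, 0, 0], [0, 0, 0], 0.6],
  [[0, 0, 0], [0, 0, 0], 0.2],
  [[0, 0, 0], [0, 0, 0], -0.2],
  [[0, 0, 0], [0, 0, 0], -0.2],
  [[0, 0, 0], [0, 0, 0], -0.2],
])

```text
time: 40.98
tcp_pos: [0.493, -0.3188, 0.0203]
eef_rot: [3.14, 0.002, 1.571]
contact_force: [-0.5, 1.3, 4.3]
gripper_width: 0.0442
grip_force: 41.4
```

Call:
drive_tool([
  [[0, 0, -0.6], [0, 0, 0], -0.2],
  [[0, 0, -1], [0, 0, 0], -0.2],
  [[0, 0, -1], [0, 0, 0], -0.2],
  [[0, 0, -1], [0, 0, 0], -0.2],
  [[0, 0, -1], [0, 0, 0], -0.2],
])

```text
time: 41.4
tcp_pos: [0.492, -0.3176, 0.1116]
eef_rot: [-3.141, -0.001, 1.571]
contact_force: [-1.0, -0.3, -0.8]
gripper_width: 0.0445
grip_force: 41.5
```

Call:
drive_tool([
  [[0.4, 0, -1], [0, 0, 0], -0.2],
  [[1, 0.2, -0.4], [0, 0, 0], -0.2],
  [[1, 0.2, 0], [0, 0, 0], -0.2],
  [[1, 0.2, 0], [0, 0, 0], -0.2],
  [[1, 0.2, 0], [0, 0, 0], -0.2],
])

```text
time: 41.82
tcp_pos: [0.5084, -0.2291, 0.1393]
eef_rot: [3.141, -0.0, 1.57]
contact_force: [-0.2, 0.2, -1.9]
gripper_width: 0.0444
grip_force: 41.5
```

Call:
drive_tool([
  [[1, 0.2, 0], [0, 0, 0], -0.2],
  [[1, 0.2, 0], [0, 0, 0], -0.2],
  [[1, 0.2, 0], [0, 0, 0], -0.2],
  [[1, 0.2, 0], [0, 0, 0], -0.2],
  [[1, 0.2, 0], [0, 0, 0], -0.2],
])

```text
time: 42.23
tcp_pos: [0.5281, -0.1288, 0.1388]
eef_rot: [-3.141, -0.0, 1.571]
contact_force: [0.6, -1.1, -2.3]
gripper_width: 0.0444
grip_force: 41.5
```

Call:
drive_tool([
  [[1, 0.4, 0], [0, 0, 0], -0.2],
  [[1, 0.5, 0], [0, 0, 0], -0.2],
  [[1, 0.5, 0], [0, 0, 0], -0.2],
  [[1, 0.5, 0], [0, 0, 0], -0.2],
  [[1, 0.5, 0], [0, 0, 0], -0.2],
])

```text
time: 42.65
tcp_pos: [0.5764, -0.0287, 0.1388]
eef_rot: [-3.141, -0.0, 1.571]
contact_force: [0.3, 0.4, -3.2]
gripper_width: 0.0442
grip_force: 41.5
```

Call:
drive_tool([
  [[1, 0.6, 0], [0, 0, 0], -0.2],
  [[1, 0.6, 0], [0, 0, 0], -0.2],
  [[1, 0.6, 0], [0, 0, 0], -0.2],
  [[1, 0.4, 0], [0, 0, 0], -0.2],
  [[0, 0, 0], [0, 0, 0], -0.2],
])

```text
time: 43.07
tcp_pos: [0.6211, 0.0543, 0.1382]
eef_rot: [3.141, -0.003, 1.575]
contact_force: [0.5, 1.0, -2.3]
gripper_width: 0.0444
grip_force: 41.5
```

Call:
drive_tool([
  [[0, 0, 0], [0, 0, 0], -0.2],
])

```text
time: 43.15
tcp_pos: [0.6201, 0.0512, 0.1383]
eef_rot: [-3.141, 0.0, 1.573]
contact_force: [0.5, -0.9, -1.5]
gripper_width: 0.0444
grip_force: 41.5
```

Call:
drive_tool([
  [[0.6, 0.1, 0], [0, 0, 0], -0.2],
  [[0.6, 0.07, 0.2], [0, 0, 0], -0.2],
  [[0, 0, 0.8], [0, 0, 0], -0.2],
  [[0, 0, 0.8], [0, 0, 0], -0.2],
  [[0, 0, 0.8], [0, 0, 0], -0.2],
])

```text
time: 43.57
tcp_pos: [0.6237, 0.0748, 0.0862]
eef_rot: [3.141, -0.001, 1.571]
contact_force: [-0.2, -0.6, -2.4]
gripper_width: 0.0443
grip_force: 41.5
```

Call:
drive_tool([
  [[0, 0, 0.8], [0, 0, 0], -0.2],
  [[0, 0, 0.6], [0, 0, 0], -0.2],
  [[0, 0, 0.4], [0, 0, 0], -0.2],
  [[0, 0, 0.1], [0, 0, 0], -0.2],
  [[0, 0, 0], [0, 0, 0], -0.2],
])

```text
time: 43.98
tcp_pos: [0.623, 0.0742, 0.0478]
eef_rot: [-3.14, -0.0, 1.571]
contact_force: [0.1, -0.4, -2.8]
gripper_width: 0.0448
grip_force: 41.5
```

Call:
drive_tool([
  [[0, 0, 0.1], [0, 0, 0], -0.2],
  [[0, 0, 0.05], [0, 0, 0], -0.2],
  [[0, 0, 0], [0, 0, 0], -0.2],
])

```text
time: 44.23
tcp_pos: [0.6243, 0.0741, 0.0464]
eef_rot: [3.14, -0.0, 1.571]
contact_force: [-0.0, -0.3, -1.7]
gripper_width: 0.0443
grip_force: 41.5
```

Call:
drive_tool([
  [[0, 0, 0.06], [0, 0, 0], -0.2],
  [[0, 0, 0.05], [0, 0, 0], -0.2],
  [[0, 0, 0], [0, 0, 0], -0.2],
])

```text
time: 44.48
tcp_pos: [0.6245, 0.0741, 0.0453]
eef_rot: [3.139, -0.0, 1.571]
contact_force: [-1.7, 0.7, 4.2]
gripper_width: 0.0441
grip_force: 42.1
```

Call:
drive_tool([
  [[0, 0, 0], [0, 0, 0], 0.2],
  [[0, 0, 0], [0, 0, 0], 0.5],
  [[0, 0, 0], [0, 0, 0], 0.5],
  [[0, 0, -0.4], [0, 0, 0], 0.5],
  [[0, 0, -0.8], [0, 0, 0], 0.5],
])

```text
time: 44.9
tcp_pos: [0.6214, 0.074, 0.0648]
eef_rot: [-3.136, 0.0, 1.571]
contact_force: [0.4, -0.2, -0.4]
gripper_width: 0.0643
grip_force: 0.0
```

Call:
drive_tool([
  [[0, 0, -1], [0, 0, 0], 0.5],
  [[0, 0, -1], [0, 0, 0], 0.5],
  [[0, 0, -1], [0, 0, 0], 0.5],
  [[0, 0, -0.4], [0, 0, 0], 0.5],
  [[-0.6, -0.3, 0], [0, 0, 0], 0.5],
])

```text
time: 45.32
tcp_pos: [0.6202, 0.0635, 0.1386]
eef_rot: [3.135, -0.001, 1.573]
contact_force: [0.3, 0.0, 0.2]
gripper_width: 0.0641
grip_force: 0.0
```

Call:
drive_tool([
  [[-1, -0.6, 0], [0, 0, 0], 0.5],
  [[-1, -0.6, 0], [0, 0, 0], 0.5],
  [[-1, -0.6, 0], [0, 0, 0], 0.5],
  [[-1, -0.6, 0], [0, 0, 0], 0.5],
  [[-1, -0.6, 0], [0, 0, 0], 0.5],
])

```text
time: 45.73
tcp_pos: [0.5554, -0.0393, 0.1334]
eef_rot: [-3.139, -0.0, 1.571]
contact_force: [0.6, -1.1, 1.1]
gripper_width: 0.0641
grip_force: 0.0
```

Call:
drive_tool([
  [[-1, -0.6, 0], [0, 0, 0], 0.5],
  [[-1, -0.6, 0], [0, 0, 0], 0.5],
  [[-1, -0.6, 0], [0, 0, 0], 0.5],
  [[-1, -0.6, 0], [0, 0, 0], 0.5],
  [[-1, -0.6, 0], [0, 0, 0], 0.5],
])

```text
time: 46.15
tcp_pos: [0.4953, -0.139, 0.1335]
eef_rot: [-3.139, -0.001, 1.57]
contact_force: [-0.5, 0.8, 0.4]
gripper_width: 0.0641
grip_force: 0.0
```

Call:
drive_tool([
  [[-1, -0.6, 0], [0, 0, 0], 0.5],
  [[-1, -0.6, 0], [0, 0, 0], 0.5],
  [[-1, -0.6, 0], [0, 0, 0], 0.5],
  [[-1, -0.6, 0], [0, 0, 0], 0.5],
  [[-1, -0.6, 0], [0, 0, 0], 0.5],
])

```text
time: 46.57
tcp_pos: [0.4353, -0.2386, 0.1335]
eef_rot: [-3.139, -0.001, 1.57]
contact_force: [-0.2, -0.1, 1.0]
gripper_width: 0.0643
grip_force: 0.0
```

Call:
drive_tool([
  [[-1, -0.6, 0], [0, 0, 0], 0.5],
  [[-1, -0.6, 0], [0, 0, 0], 0.5],
  [[-1, -0.5, 0], [0, 0, 0], 0.5],
  [[0, 0, 0], [0, 0, -0.93], 0.5],
  [[0, 0, 0], [0, 0, -0.93], 0.5],
])

```text
time: 46.98
tcp_pos: [0.4013, -0.2988, 0.1334]
eef_rot: [-3.139, -0.002, 1.767]
contact_force: [-0.7, 0.8, -0.3]
gripper_width: 0.0642
grip_force: 0.0
```

Call:
drive_tool([
  [[0, 0, 0], [0, 0, -0.93], 0.5],
  [[0, 0, 0], [0, 0, -0.93], 0.5],
  [[0, 0, 0], [0, 0, -0.93], 0.5],
  [[0, 0, 0], [0, 0, -0.93], 0.5],
  [[0, 0, 0], [0, 0, -0.93], 0.5],
])

```text
time: 47.4
tcp_pos: [0.402, -0.2976, 0.1334]
eef_rot: [-3.141, -0.003, 2.257]
contact_force: [0.5, 0.2, 1.0]
gripper_width: 0.0639
grip_force: 0.0
```

Call:
drive_tool([
  [[0, 0, 0], [0, 0, 0], 0.5],
  [[0, 0, 0], [0, 0, 0], 0.5],
])

```text
time: 47.57
tcp_pos: [0.4024, -0.2976, 0.134]
eef_rot: [-3.141, -0.002, 2.249]
contact_force: [0.4, -0.5, 0.3]
gripper_width: 0.0643
grip_force: 0.0
```

Call:
drive_tool([
  [[-0.48, -0.66, 0], [0, 0, 0], 0.5],
  [[-0.48, -0.66, 0], [0, 0, 0], 0.5],
  [[0, 0, 0], [0, 0, 0], 0.5],
  [[0, 0, 0.6], [0, 0, 0], 0.5],
  [[0, 0, 0.8], [0, 0, 0], 0.5],
])

```text
time: 47.98
tcp_pos: [0.3959, -0.3301, 0.1078]
eef_rot: [3.141, 0.003, 2.251]
contact_force: [-0.4, 0.0, 0.5]
gripper_width: 0.0642
grip_force: 0.0
```

Call:
drive_tool([
  [[0, 0, 0.8], [0, 0, 0], 0.5],
  [[0, 0, 0.8], [0, 0, 0], 0.5],
  [[0, 0, 0.8], [0, 0, 0], 0.5],
  [[0, 0, 0.8], [0, 0, 0], 0.5],
  [[0, 0, 0.4], [0, 0, 0], 0.5],
])

```text
time: 48.4
tcp_pos: [0.3936, -0.3269, 0.0317]
eef_rot: [-3.142, -0.005, 2.252]
contact_force: [-1.6, 0.1, -0.0]
gripper_width: 0.0641
grip_force: 0.0
```

Call:
drive_tool([
  [[0, 0, 0.5], [0, 0, 0], 0.5],
  [[0, 0, 0.3], [0, 0, 0], 0.5],
  [[0, 0, 0], [0, 0, 0], 0.5],
  [[0, 0, 0], [0, 0, 0], 0.5],
])

```text
time: 48.73
tcp_pos: [0.3952, -0.3293, 0.0193]
eef_rot: [3.142, -0.0, 2.252]
contact_force: [-0.4, 0.1, -0.0]
gripper_width: 0.064
grip_force: 0.0
```

Call:
drive_tool([
  [[0, 0, 0], [0, 0, 0], 0.2],
  [[0, 0, 0], [0, 0, 0], 0],
  [[0, 0, 0], [0, 0, 0], -0.1],
  [[0, 0, 0], [0, 0, 0], -0.1],
  [[0, 0, 0], [0, 0, 0], -0.1],
])

```text
time: 49.15
tcp_pos: [0.3959, -0.3303, 0.0205]
eef_rot: [3.141, 0.002, 2.252]
contact_force: [-0.4, -0.2, 3.2]
gripper_width: 0.0477
grip_force: 41.8
```

Call:
drive_tool([
  [[0, 0, -0.5], [0, 0, 0], -0.1],
  [[0, 0, -1], [0, 0, 0], -0.1],
  [[0, 0, -1], [0, 0, 0], -0.1],
  [[0, 0, -1], [0, 0, 0], -0.1],
  [[0, 0, -1], [0, 0, 0], -0.1],
])

```text
time: 49.57
tcp_pos: [0.3947, -0.3288, 0.11]
eef_rot: [-3.142, -0.002, 2.253]
contact_force: [-0.7, -0.6, -1.1]
gripper_width: 0.0476
grip_force: 41.4
```

Call:
drive_tool([
  [[0.24, 0.54, -0.5], [0, 0, 0], -0.1],
  [[0.41, 0.92, 0], [0, 0, 0], -0.1],
  [[0.41, 0.92, 0], [0, 0, 0], -0.1],
  [[0.41, 0.92, 0], [0, 0, 0], -0.1],
  [[0.41, 0.92, 0], [0, 0, 0], -0.1],
])

```text
time: 49.98
tcp_pos: [0.4372, -0.2451, 0.1189]
eef_rot: [3.141, -0.002, 2.252]
contact_force: [-0.3, -0.2, -1.6]
gripper_width: 0.048
grip_force: 41.5
```

Call:
drive_tool([
  [[0.41, 0.92, 0], [0, 0, 0], -0.1],
  [[0.41, 0.92, 0], [0, 0, 0], -0.1],
  [[0.41, 0.92, 0], [0, 0, 0], -0.1],
  [[0.41, 0.92, 0], [0, 0, 0], -0.1],
  [[0.41, 0.92, 0], [0, 0, 0], -0.1],
])

```text
time: 50.4
tcp_pos: [0.4825, -0.155, 0.1187]
eef_rot: [-3.141, -0.002, 2.253]
contact_force: [-0.2, -0.5, -1.5]
gripper_width: 0.0473
grip_force: 41.5
```

Call:
drive_tool([
  [[0.41, 0.92, 0], [0, 0, 0], -0.1],
  [[0.41, 0.92, 0], [0, 0, 0], -0.1],
  [[0.41, 0.92, 0], [0, 0, 0], -0.1],
  [[0.41, 0.92, 0], [0, 0, 0], -0.1],
  [[0.41, 0.92, 0], [0, 0, 0], -0.1],
])

```text
time: 50.82
tcp_pos: [0.5279, -0.0653, 0.1187]
eef_rot: [-3.141, -0.002, 2.253]
contact_force: [0.0, -0.1, -0.3]
gripper_width: 0.0475
grip_force: 41.5
```

Call:
drive_tool([
  [[0.41, 0.92, 0], [0, 0, 0], -0.1],
  [[0.41, 0.92, 0], [0, 0, 0], -0.1],
  [[0, 0, 0], [0, 0, 0], -0.1],
  [[0, 0, 0], [0, 0, 0], -0.1],
  [[0, 0, 0], [0, 0, 0], -0.1],
])

```text
time: 51.23
tcp_pos: [0.5458, -0.0311, 0.1188]
eef_rot: [-3.14, -0.001, 2.253]
contact_force: [-0.1, 0.3, -0.6]
gripper_width: 0.0477
grip_force: 41.8
```

Call:
drive_tool([
  [[0.22, 0.49, 0], [0, 0, 0], -0.1],
  [[0.22, 0.49, 0], [0, 0, 0], -0.1],
  [[0, 0, 0.6], [0, 0, 0], -0.1],
  [[0, 0, 0.8], [0, 0, 0], -0.1],
  [[0, 0, 0.8], [0, 0, 0], -0.1],
])

```text
time: 51.65
tcp_pos: [0.5566, -0.0122, 0.0746]
eef_rot: [3.141, 0.001, 2.253]
contact_force: [-0.4, -0.1, -0.8]
gripper_width: 0.0475
grip_force: 41.9
```

Call:
drive_tool([
  [[0, 0, 0.7], [0, 0, 0], -0.1],
  [[0, 0, 0.4], [0, 0, 0], -0.1],
  [[0, 0, 0.1], [0, 0, 0], -0.1],
  [[0, 0, 0], [0, 0, 0], -0.1],
])

```text
time: 51.98
tcp_pos: [0.5553, -0.0123, 0.0501]
eef_rot: [-3.14, -0.002, 2.252]
contact_force: [0.4, 0.4, -1.1]
gripper_width: 0.0477
grip_force: 41.8
```

Call:
drive_tool([
  [[0, 0, 0.1], [0, 0, 0], -0.1],
  [[0, 0, 0.06], [0, 0, 0], -0.1],
  [[0, 0, 0], [0, 0, 0], -0.1],
])

```text
time: 52.23
tcp_pos: [0.5569, -0.0125, 0.0489]
eef_rot: [3.141, 0.001, 2.252]
contact_force: [-0.2, -0.2, -1.3]
gripper_width: 0.0474
grip_force: 41.8
```

Call:
drive_tool([
  [[0, 0, 0.08], [0, 0, 0], -0.1],
  [[0, 0, 0.05], [0, 0, 0], -0.1],
  [[0, 0, 0], [0, 0, 0], -0.1],
])

```text
time: 52.48
tcp_pos: [0.5563, -0.0124, 0.0455]
eef_rot: [3.141, 0.0, 2.253]
contact_force: [-0.1, 0.4, -0.1]
gripper_width: 0.0476
grip_force: 41.9
```

Call:
drive_tool([
  [[0, 0, 0.04], [0, 0, 0], -0.1],
  [[0, 0, 0], [0, 0, 0], -0.1],
])

```text
time: 52.65
tcp_pos: [0.5563, -0.0124, 0.0455]
eef_rot: [3.141, 0.0, 2.253]
contact_force: [-1.2, -0.7, 2.5]
gripper_width: 0.0475
grip_force: 42.1
```

Contact. Release, raise well clear, back off and inspect.

Call:
drive_tool([
  [[0, 0, 0], [0, 0, 0], 0.2],
  [[0, 0, 0], [0, 0, 0], 0.5],
  [[0, 0, 0], [0, 0, 0], 0.5],
  [[0, 0, -0.4], [0, 0, 0], 0.5],
  [[0, 0, -0.8], [0, 0, 0], 0.5],
])

```text
time: 53.07
tcp_pos: [0.5541, -0.0121, 0.0667]
eef_rot: [-3.138, -0.004, 2.252]
contact_force: [0.5, 0.5, -0.3]
gripper_width: 0.064
grip_force: 0.0
```

Call:
drive_tool([
  [[0, 0, -1], [0, 0, 0], 0.5],
  [[0, 0, -1], [0, 0, 0], 0.5],
  [[0, 0, -1], [0, 0, 0], 0.5],
  [[0, 0, -1], [0, 0, 0], 0.5],
  [[0, 0, -1], [0, 0, 0], 0.5],
])

```text
time: 53.48
tcp_pos: [0.5563, -0.0124, 0.1704]
eef_rot: [3.141, 0.001, 2.253]
contact_force: [1.3, -0.2, 0.2]
gripper_width: 0.0638
grip_force: 0.0
```

Call:
drive_tool([
  [[0, -1, -1], [0, 0, 0], 0.5],
  [[0, -1, -0.5], [0, 0, 0], 0.5],
  [[0, -1, 0], [0, 0, 0], 0.5],
  [[0, -1, 0], [0, 0, 0], 0.5],
  [[0, 0, 0], [0, 0, 0], 0.5],
])

```text
time: 53.9
tcp_pos: [0.4924, -0.0645, 0.2003]
eef_rot: [-3.141, 0.002, 2.25]
contact_force: [0.4, 0.9, -0.2]
gripper_width: 0.064
grip_force: 0.0
```

Run:
```python
from h import *
im=robot.snapshot("wrist"); s=robot.snapshot("scene"); 
cv2.imwrite("pics/m9.png",np.vstack([cv2.resize(im,(480,300)),cv2.resize(s[90:290,160:480],(480,300))]))
for t in ["plant_center","tub_center","bell_center"]:
  z={"plant_center":.075,"tub_center":.054,"bell_center":.026}[t]
  for q in robot.spot_point(t,"scene")[:1]: print(t,q["p"],np.round(q["centre"]),at_z(cam("scene"),q["centre"],z).round(3))
```

```text
plant_center 0.68 [386. 288.] [0.749 0.208 0.075]
bell_center 0.58 [362. 147.] [0.358 0.07  0.026]
```

View pics/m9.png

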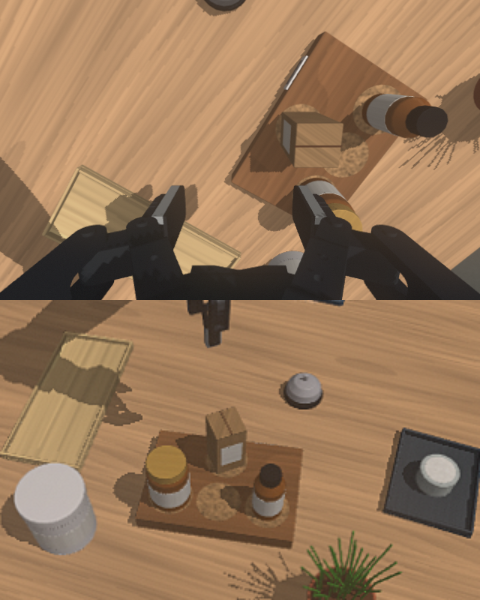

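```bash
python3 -c "
from plant import robot
print(robot.close_job())"
```

```text
the job is handed in; nothing more can be done
None
```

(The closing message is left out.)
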